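# Fold back the feeder gate and load the tins

## Robot

A 6-joint arm with a two-finger parallel gripper is mounted at the origin on a cart in front of the work surface, level with it; the furniture and walls round the work are solid. World frame = base frame: x ahead of the robot, y to its left, z up, the work surface at z = 0. Lengths are in m, angles in rad, forces in N, time in s.
With the tool pointing down it reaches from about 0.375 to 0.9 m from the base axis. Payload 3.1 kg.
Tool frame: the origin (TCP) lies at the very end of the fingers, on their centre line; the grasp point (between the pads) lies 19 mm behind it; z points along the fingers, y is the direction in which the jaws open and shut (so a half turn about z gives the same grasp; the last joint's range is limited). The gripper opens to 87 mm and grips with 3 to 60 N. Pads are 19 mm wide; open, the fingers measure 117 mm over their backs; the gripper's body (75 mm by 190 mm) begins 51 mm behind the grasp point.
Start: joints at [-1.524, 0.527, 1.433, -0, 1.181, -0.178], TCP at [0.139, -0.609, 0.223] pointing down, gripper open.
Joint ranges: [-3.08, 3.08], [-0.75, 2.2], [0.22, 2.44], [-1.43, 4.57], [0, 2.65], [-2.85, 2.85]. Speed limits (rad/s): [2.79, 2.79, 3.14, 3.14, 3.14, 3.14].

## Interface

Orientations are given as a unit quaternion [x, y, z, w].
In Python, from rig import robot, optics gives the robot as it stands.
- The arm moves only by the shell command python3 -m inch 'ROWS' [FORCE]. ROWS is JSON, a list of rows, each an object of numbers: "ax", "ay", "az": the turn, a rotation vector about the tool's x, y, z in rad; "dx", "dy", "dz": the shift along the tool's x, y, z in mm; "gripper": the opening in per cent of the stroke, from 0 (shut) to 100 (fully open). In form: [{"ax": .., "ay": .., "az": .., "dx": .., "dy": .., "dz": .., "gripper": ..}, ...]. A call has 1 to 8 rows; each row shifts and turns the commanded pose from where the row before left it, along the tool's axes as they then stand; what a row does not reach is not made up. A row lasts 1/10 s, in which the tool goes at most 50 mm and 8.59 degrees, less where a joint would pass 70% of its speed; a pose out of reach is approached as far as the arm can. A call with a gripper value outside its range is refused whole. The fingers move at their own pace and stop on an object; FORCE is the grip in N (left out, the last holds). Time passes only in rows, so rows that do not move let the fingers close. It gives the time, the measured TCP pose, the force and the opening at its end, in the units of the state.
- robot.get_obs(): the state, without advancing time (a new reading comes with each control period).
- optics.camera(name): name is "side" or "top"; returns a dict with "img" (400x640x3 uint8, red, green, blue), "depth" (400x640 float32, m along the optical axis (not along the pixel's ray), 0 where there is no reading), "camera_matrix" (3x3 intrinsics, pixels), "position" and "attitude" of the camera in the world. Camera axes: x right, y up, looking along -z (the intrinsics and any distortion apply to the point x, -y, -z); pixel columns grow to the right and rows downward; lengths in m; the calibration is good to about 2 mm. A picture is of the moment at which its call begins.
- robot.hand_in(): hands the job in, once; it reports no verdict.
The state is a dict: "time": time; "q": joint angles; "joint_velocities": joint speeds; "joint_torque": joint torques, N m; "position": TCP position; "tool_rot": TCP orientation; "ft_force": force on the tool from outside, world axes, zero at the start; "moment": the same for the moment, N m; "grip_width": finger opening in m.
Only numpy, scipy, OpenCV 4.12 (cv2) and the standard library are available. Lean on these libraries where they do the work, as an engineer would, in place of code of your own. Each camera call takes 0.05 s, during which the arm holds its last target.

## Task

Open the tin feeder by folding up its three-section gate, one section at a time: first the outer section right back onto the middle one, then those two right back onto the inner one, and then swing the folded pack on its post as far as it goes, so that it points away from the lane. Then stand every small tin from the worktop upright on the sloped rollers, so that they roll forward and queue up at the stop. The wide low tin and everything else stay where they are, and the gate stays folded.

Things in the scene. Friction and masses are not known exactly. Their poses are not given: they have to be found in the camera images.
- rack: fixed wooden feeder rack, one sloped lane of free-turning steel rollers. Origin on the worktop; y along the lane from the low stop end to the high loading end, z up, -x side towards the robot. Roller tops rise at 8 degrees from y = -0.115 m (height 24 mm) to y = +0.174 m (65 mm). Lane 70 mm wide inside, outer faces at x = +-41 mm; cheeks stand 15 mm, the high end's board 12 mm above the rollers
- lane_stop (a point): point on the roller tops, mid-lane, at the face of the stop (low end), a board whose top is 76 mm above the worktop. A tin let go upright on the rollers rolls down to the stop or to the tin before it
- lane_load (a point): point on the roller tops, mid-lane, near the high end (rack y = +0.130 m): a good place to set a tin down
- post (a point): top of the steel post beyond the stop (rack y = -0.150 m; its 60 mm wide foot ends at y = -0.185 m), 79 mm above the worktop; the gate's inner section turns about this upright axis. The gate: three flat wooden bars 18 mm wide, 8 mm thick, in layers (undersides 80, 89, 98 mm above the worktop; inner lowest), on upright hinges that stay where they are left
- gate_inner (a joint): angle (rad) of the gate's inner section about the post: 0 = over the lane, pointing along rack +y; grows anticlockwise seen from above (round past the robot's side) to its stop at 3.14 = pointing away from the lane. Inner bar 110 mm hinge to hinge; the stiffest joint, friction 0.36 N m
- gate_middle (a joint): angle (rad) of the middle section relative to the inner one, hinged at the inner bar's far end, 95 mm hinge to hinge: 0 = straight on, grows anticlockwise seen from above to its stop at 3.14 = folded back on top of the inner bar. Friction 0.11 N m
- gate_outer (a joint): angle (rad) of the outer section relative to the middle one, hinged at the middle bar's far end, 105 mm from hinge to its knob: 0 = straight on, grows anticlockwise seen from above to its stop at 3.14 = folded back on top of the middle bar. Friction 0.03 N m
- middle_knob (a point): centre of the upright round wooden knob, 19 mm diameter, 34 mm tall, on the hinge between the middle and outer sections; it turns freely on its pin, its foot is about 106 mm and its top 140 mm above the worktop. It moves the middle section
- outer_knob (a point): centre of the same kind of knob, same height, at the free end of the outer section, 105 mm from the middle knob; with the gate folded up it is 120 mm from the post's axis and moves the whole folded pack
- tin0_mid (a point): small upright food tin, 57 mm diameter, 72 mm tall, about 0.18 kg; this point is its centre, 36 mm above its flat base; one of up to four to be loaded (absent in some starts)
- tin1_mid (a point): small upright food tin, 57 mm diameter, 72 mm tall, about 0.18 kg; this point is its centre, 36 mm above its flat base; one of up to four to be loaded (absent in some starts)
- tin2_mid (a point): small upright food tin, 57 mm diameter, 72 mm tall, about 0.18 kg; this point is its centre, 36 mm above its flat base; one of up to four to be loaded (absent in some starts)
- tin3_mid (a point): small upright food tin, 57 mm diameter, 72 mm tall, about 0.18 kg; this point is its centre, 36 mm above its flat base; one of up to four to be loaded (absent in some starts)
- tin0: the same tin; origin at the centre of its base, z up its axis
- tin1: the same tin; origin at the centre of its base, z up its axis
- tin2: the same tin; origin at the centre of its base, z up its axis
- tin3: the same tin; origin at the centre of its base, z up its axis
- wide_tin_mid (a point): wide low tin, 75 mm diameter, 58 mm tall, standing among the small ones; not to be loaded; this point is its centre
- jar: jar with a yellow lid, 65 mm diameter, 87 mm tall, bystander; origin under its base
- salt: salt shaker, 44 mm diameter, 90 mm tall, bystander; origin under its base
- timer: kitchen timer, 72 mm wide, 62 mm tall, bystander; origin under its base
- matchbox: matchbox 53x35x14 mm, bystander; origin under it

How it is judged:
On the way, in this order (a step that is already met when the one before it is completed fails the run):
1. the outer section is folded back onto the middle one, while the middle and inner sections still lie over the lane (value of joint gate_outer above 2.85 rad and value of joint gate_middle below 0.6 rad and value of joint gate_inner below 0.5 rad), for 0.2 s.
2. the middle section, with the outer one folded on it, is folded back onto the inner one, which still lies over the lane (value of joint each of gate_outer, gate_middle above 2.85 rad and value of joint gate_inner below 0.6 rad), for 0.2 s.
3. the folded pack is swung away from the lane (value of joint each of gate_outer, gate_middle above 2.85 rad and value of joint gate_inner above 2.8 rad), for 0.2 s.
At the end, for the whole second after the job is handed in: Outer and middle sections folded within 0.29 rad of their stops, the pack swung within 0.34 rad of its stop; every small tin stands upright and still on the rollers, in the lane, the first within 14 mm of the stop, each other one next to its neighbour (centres under 68 mm apart) (all of step 3 and x of tin0_mid in the frame of rack between -0.02 and 0.02 m and y of tin0_mid in the frame of rack between -0.115 and 0.115 m and z of tin0_mid in the frame of rack between 0.048 and 0.105 m and angle between each of tin0, tin1, tin2, tin3's own z axis and vertical below 0.25 rad and linear speed of each of tin0, tin1, tin2, tin3 below 0.03 m/s and (y of tin0_mid in the frame of rack below -0.072 m or distance between tin0_mid and tin1_mid below 0.068 m or distance between tin0_mid and tin2_mid below 0.068 m or distance between tin0_mid and tin3_mid below 0.068 m) and x of tin1_mid in the frame of rack between -0.02 and 0.02 m and y of tin1_mid in the frame of rack between -0.115 and 0.115 m and z of tin1_mid in the frame of rack between 0.048 and 0.105 m and (y of tin1_mid in the frame of rack below -0.072 m or distance between tin1_mid and tin0_mid below 0.068 m or distance between tin1_mid and tin2_mid below 0.068 m or distance between tin1_mid and tin3_mid below 0.068 m) and x of tin2_mid in the frame of rack between -0.02 and 0.02 m and y of tin2_mid in the frame of rack between -0.115 and 0.115 m and z of tin2_mid in the frame of rack between 0.048 and 0.105 m and (y of tin2_mid in the frame of rack below -0.072 m or distance between tin2_mid and tin0_mid below 0.068 m or distance between tin2_mid and tin1_mid below 0.068 m or distance between tin2_mid and tin3_mid below 0.068 m) and x of tin3_mid in the frame of rack between -0.02 and 0.02 m and y of tin3_mid in the frame of rack between -0.115 and 0.115 m and z of tin3_mid in the frame of rack between 0.048 and 0.105 m and (y of tin3_mid in the frame of rack below -0.072 m or distance between tin3_mid and tin0_mid below 0.068 m or distance between tin3_mid and tin1_mid below 0.068 m or distance between tin3_mid and tin2_mid below 0.068 m) and y of any of tin0_mid, tin1_mid, tin2_mid, tin3_mid in the frame of rack below -0.072 m); the robot touches nothing.
It fails at once if the wide low tin or another bystander is moved more than 3 cm (distance of any of wide_tin_mid, jar, salt, timer, matchbox from where it was at the start of the episode above 0.03 m).
Of tin0, tin1, tin2, tin3 only 2 to 4 are there at a start; the rules pass over those that are not, and their reading is None.
At some moment in a run one of tin0, tin1, tin2, tin3 may be knocked a few centimetres aside while the robot is not near it.
Once in a run the grip may slacken for a moment while it holds something.
It also fails if it takes over 210 s, if anything falls off the work surface, if the arm or the gripper's body presses on something with over 40 N, if the wrist force passes 120 N, or if a joint passes its speed limit or range.

## Working session

There is one attempt and no reset: what is moved stays moved. The work goes in short steps, Python scripts to look and compute and a shell command to move; the robot and the scene stay as the last step left them, time stands still between calls to the robot, and variables do not carry over. Pictures are saved under pics/ and viewed, and the job is handed in when it is done.

```bash
ls; mkdir -p pics; python3 - <<'E'
from rig import robot, optics
import cv2, numpy as np
o=robot.get_obs(); print(o)
for n in ("side","top"):
    c=optics.camera(n); cv2.imwrite(f"pics/{n}0.png",c["img"][:,:,::-1]); print(n,c["camera_matrix"],c["position"],c["attitude"],[k for k in c])
E
```

```text
pics
{'time': 0.0, 'q': array([-1.52447648e+00,  5.28423038e-01,  1.43388970e+00, -1.27321192e-05,
        1.18140563e+00, -1.78489879e-01]), 'joint_velocities': array([ 0.00016616, -0.00054539, -0.00137172,  0.00033052, -0.00056931,
        0.00040712]), 'joint_torque': array([ 8.37607786e-05, -4.40039492e+01, -1.76592690e+01,  6.31551608e-02,
        5.82008378e-02, -1.70924523e-04]), 'position': array([ 0.13932262, -0.60852662,  0.22160215]), 'tool_rot': array([ 9.93688389e-01,  1.12170653e-01,  6.43137891e-05, -1.06092661e-03]), 'ft_force': array([ 0.9703565 ,  0.09972144, -0.67131967]), 'moment': array([ 0.01292262, -0.02939319,  0.00926545]), 'grip_width': 0.08708339312399645}
side [[384.90279271   0.         317.92875812]
 [  0.         384.90279271 192.77834042]
 [  0.           0.           1.        ]] [0.07402374 0.76975896 0.65895673] [-0.13059445  0.4591043   0.84575527 -0.23846668] ['img', 'depth', 'camera_matrix', 'position', 'attitude']
top [[498.71203434   0.         320.66390339]
 [  0.         498.71203434 195.81964128]
 [  0.           0.           1.        ]] [0.40933883 0.06127791 1.27525864] [-0.02783121  0.04676976  0.70753136 -0.70458313] ['img', 'depth', 'camera_matrix', 'position', 'attitude']
```

View pics/side0.png

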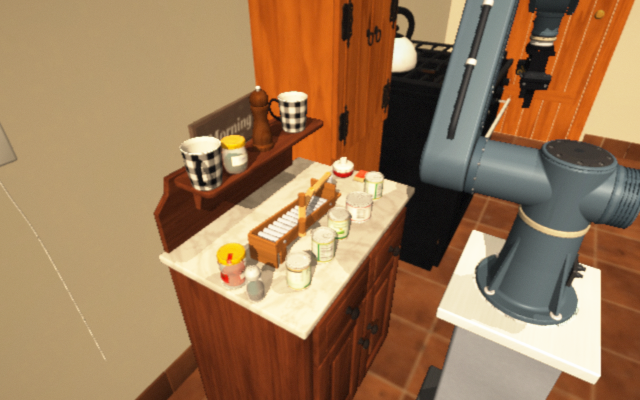

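View pics/top0.png

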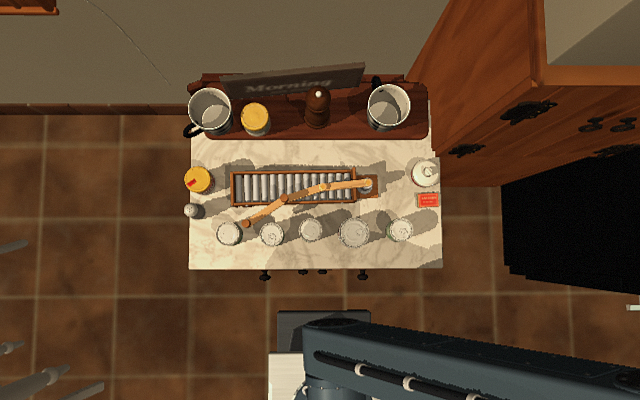

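```bash
cat > h.py <<'E'
from rig import robot, optics
import cv2, numpy as np
from scipy.spatial.transform import Rotation as R
def cam(n):
    c=optics.camera(n); K=c["camera_matrix"]; Rm=R.from_quat(c["attitude"]).as_matrix()
    d=c["depth"]; v,u=np.mgrid[:d.shape[0],:d.shape[1]]
    p=np.stack([(u-K[0,2])/K[0,0]*d,-(v-K[1,2])/K[1,1]*d,-d],-1)
    c["P"]=p@Rm.T+c["position"]; c["R"]=Rm; return c
def proj(c,X):
    p=(np.asarray(X)-c["position"])@c["R"]; K=c["camera_matrix"]
    return K[0,0]*p[...,0]/-p[...,2]+K[0,2], K[1,1]*-p[...,1]/-p[...,2]+K[1,2]
def ray(c,u,v,z):
    K=c["camera_matrix"]; d=c["R"]@np.array([(u-K[0,2])/K[0,0],-(v-K[1,2])/K[1,1],-1.])
    return c["position"]+d*(z-c["position"][2])/d[2]
def save(c,name,box=None,s=3):
    im=c["img"][:,:,::-1]
    if box: x0,y0,x1,y1=box; im=cv2.resize(im[y0:y1,x0:x1],None,fx=s,fy=s,interpolation=cv2.INTER_CUBIC)
    cv2.imwrite(f"pics/{name}.png",im)
E
python3 - <<'E'
from h import *
c=cam("top"); save(c,"topz",(185,135,445,275),3)
P=c["P"]
def st(name,u,v,r=8):
    q=P[v-r:v+r+1,u-r:u+r+1].reshape(-1,3); print(name,np.round(np.median(q,0),4), "zmax",np.round(np.percentile(q[:,2],95),4))
for n,u,v in [("t",229,233),("t",272,233),("t",310,230),("w",354,233),("t",400,230),("jar",198,180),("salt",191,211),("timer",425,172),("match",428,200)]: st(n,u,v,4)
# top discs
for lo,hi in [(.062,.08),(.05,.065)]:
    m=((P[...,2]>lo)&(P[...,2]<hi)&(P[...,0]<.56)).astype(np.uint8)
    n,l,s,ct=cv2.connectedComponentsWithStats(m)
    for i in range(1,n):
        if s[i,4]>80: print(lo,s[i],np.round(np.median(P[l==i],0),4), np.round(P[l==i].min(0),3),np.round(P[l==i].max(0),3))
# table extents
m=abs(P[...,2])<.006; print("table",np.percentile(P[m],[1,99],0))
E
```

```text
t [0.4479 0.2491 0.0696] zmax 0.0736
t [0.4474 0.1464 0.0686] zmax 0.0731
t [0.4541 0.0548 0.07  ] zmax 0.0735
w [ 0.4469 -0.0529  0.0549] zmax 0.0584
t [ 0.4532 -0.1632  0.0697] zmax 0.0737
jar [0.5739 0.3218 0.0874] zmax 0.091
salt [0.4997 0.3371 0.0871] zmax 0.0913
timer [ 0.5972 -0.2316  0.0551] zmax 0.0629
match [ 0.5313 -0.2469  0.0154] zmax 0.0198
0.062 [230 187  44  19 228] [0.525  0.2292 0.0716] [0.515 0.144 0.062] [0.56  0.248 0.08 ]
0.062 [624 186  15 109 498] [ 0.426  -0.7297  0.0705] [ 0.296 -0.736  0.062] [ 0.56  -0.724  0.08 ]
0.062 [299 218  23  24 432] [0.4543 0.0548 0.0701] [0.428 0.028 0.063] [0.483 0.081 0.078]
0.062 [389 218  24  23 429] [ 0.4556 -0.1658  0.0697] [ 0.429 -0.193  0.063] [ 0.482 -0.137  0.079]
0.062 [215 222  25  23 443] [0.4479 0.254  0.0699] [0.422 0.226 0.063] [0.475 0.282 0.078]
0.062 [259 223  24  23 435] [0.445  0.1488 0.0695] [0.419 0.122 0.062] [0.472 0.178 0.078]
0.05 [622 187  13 107 420] [ 0.4287 -0.7298  0.0572] [ 0.297 -0.736  0.05 ] [ 0.559 -0.726  0.065]
0.05 [244 188   7  14  91] [0.5429 0.2082 0.0589] [0.526 0.201 0.052] [0.559 0.217 0.065]
0.05 [253 188   6  14  83] [0.5428 0.1872 0.0567] [0.526 0.181 0.051] [0.558 0.195 0.062]
0.05 [285 200  39   4  92] [0.5254 0.0655 0.0552] [0.521 0.022 0.05 ] [0.529 0.116 0.064]
0.05 [339 217  31  31 731] [ 0.4492 -0.0527  0.0555] [ 0.413 -0.089  0.05 ] [ 0.486 -0.016  0.064]
table [[ 0.06210914 -0.72920654 -0.00519311]
 [ 0.97333787  0.50939635  0.00560337]]
```

View pics/topz.png

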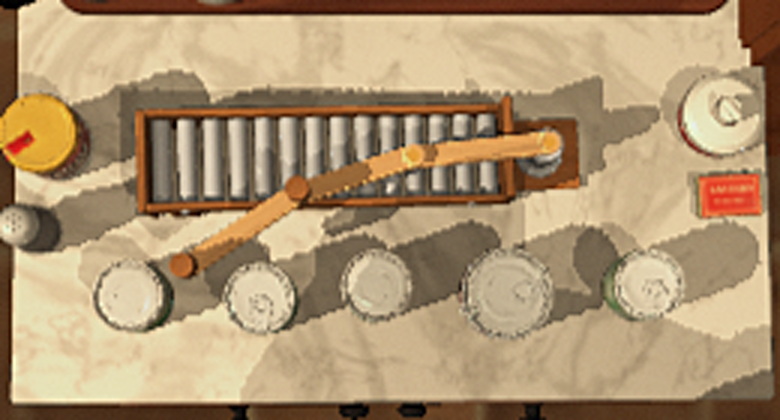

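```bash
python3 - <<'E'
from h import *
c=cam("top"); z=lambda a,b:(185+a/3-.33,135+b/3-.33)
for n,a,b,h in [("post",550,143,.09),("hinge1",414,154,.099),("mk",297,187,.14),("ok",183,266,.14),("r highL",136,112,.075),("r high near",136,213,.075),("stop end near",512,205,.076),("stop far",505,97,.076),("foot c1",580,120,.01),("foot c2",580,185,.01)]:
    u,v=z(a,b); print(n,np.round(ray(c,u,v,h),4), "depth",np.round(c["P"][int(round(v)),int(round(u))],4))
P=c["P"]
m=(P[...,2]>.125)&(P[...,2]<.15)&(P[...,0]<.62)&(P[...,0]>.4)&(abs(P[...,1])<.35)
n,l,s,ct=cv2.connectedComponentsWithStats(m.astype(np.uint8))
for i in range(1,n): print("knob",s[i],np.round(P[l==i].mean(0),4))
# rollers fit plane/axis
m=(P[...,2]>.2)&(P[...,0]>.4)&(P[...,0]<.9)&(abs(P[...,1])<.4)
print("shelf",P[m].min(0),P[m].max(0))
s=cam("side"); save(s,"sidez",(160,130,420,310),3)
Q=s["P"]
m=(Q[...,2]>.125)&(Q[...,2]<.15)&(Q[...,0]<.62)&(Q[...,0]>.4)&(abs(Q[...,1])<.35)
n,l,st,ct=cv2.connectedComponentsWithStats(m.astype(np.uint8))
for i in range(1,n): print("knob side",st[i],np.round(Q[l==i].mean(0),4))
E
```

```text
post [ 0.5672 -0.0849  0.09  ] depth [ 0.5678 -0.0847  0.0916]
hinge1 [0.5574 0.0245 0.099 ] depth [0.5574 0.0237 0.0991]
mk [0.5271 0.1151 0.14  ] depth [0.5269 0.1142 0.1417]
ok [0.4673 0.2009 0.14  ] depth [0.468  0.2001 0.1409]
r highL [0.5951 0.248  0.075 ] depth [0.5945 0.2475 0.0785]
r high near [0.5133 0.2469 0.075 ] depth [5.189e-01 2.584e-01 5.000e-04]
stop end near [ 0.5186 -0.0551  0.076 ] depth [ 0.5257 -0.0618 -0.0018]
stop far [ 0.6068 -0.0505  0.076 ] depth [ 0.6067 -0.0505  0.0764]
foot c1 [ 0.5976 -0.1209  0.01  ] depth [ 5.983e-01 -1.223e-01 -3.000e-04]
foot c2 [ 0.5416 -0.1199  0.01  ] depth [ 0.5433 -0.121   0.002 ]
knob [280 193   8   9  57] [0.527  0.1157 0.1393]
knob [241 219   9   9  61] [0.4689 0.202  0.1393]
shelf [ 0.40933883 -0.39998867  0.20000065] [0.89981175 0.31670557 1.27525864]
knob side [298 192   7  10  64] [0.5235 0.1193 0.1362]
knob side [297 217   9  11  84] [0.4658 0.2058 0.1359]
```

View pics/sidez.png

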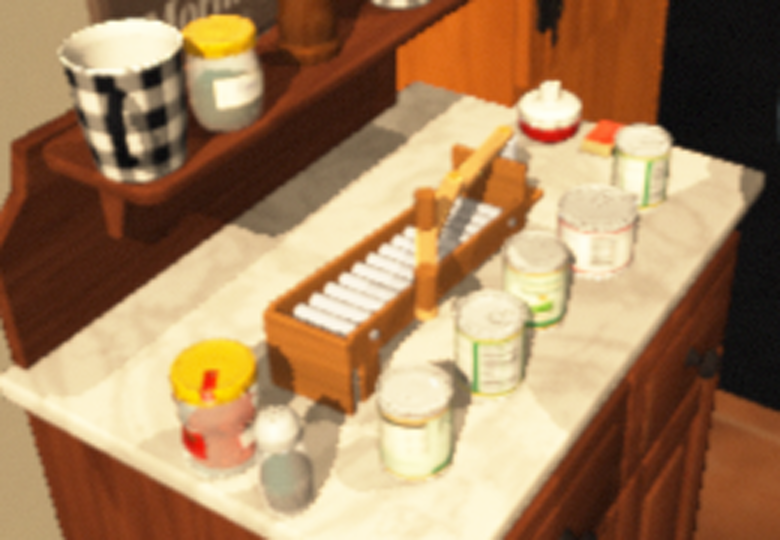

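```bash
python3 - <<'E'
from h import *
P=np.concatenate([cam(n)["P"].reshape(-1,3) for n in("top","side")])
ys=np.arange(-.65,.45,.05); print("      "+" ".join(f"{y:5.2f}" for y in ys))
for x in np.arange(.85,.05,-.04):
    r=[]
    for y in ys:
        m=(P[:,0]>=x)&(P[:,0]<x+.04)&(P[:,1]>=y)&(P[:,1]<y+.05)&(P[:,2]<1.2); r.append(f"{P[m,2].max():5.2f}" if m.any() else "  .  ")
    print(f"{x:.2f} ", " ".join(r))
E
```

```text
-0.65 -0.60 -0.55 -0.50 -0.45 -0.40 -0.35 -0.30 -0.25 -0.20 -0.15 -0.10 -0.05  0.00  0.05  0.10  0.15  0.20  0.25  0.30  0.35  0.40
0.85    .     .     .     .     .     .     .    0.52   .     .     .     .     .     .     .     .     .     .   -0.75 -0.75 -0.75   .  
0.81    .     .     .     .     .     .     .    0.52   .     .     .     .     .     .     .     .     .     .     .   -0.75   .     .  
0.77    .     .     .     .     .     .     .    0.58  0.19  0.20  0.20  0.32  0.32  0.32  0.07  0.07  0.09  0.20  0.20  0.18  0.00   .  
0.73    .     .     .     .     .     .     .    0.66  0.64  0.20  0.30  0.32  0.32  0.32  0.32  0.32  0.32  0.32  0.30  0.00  0.00   .  
0.69    .     .     .     .     .     .     .    0.74  0.65  0.20  0.30  0.30  0.20  0.36  0.35  0.27  0.28  0.30  0.30  0.29  0.00   .  
0.65   0.01  0.01  0.01  0.01  0.01  0.64  0.67  0.82  0.64  0.20  0.30  0.30  0.20  0.35  0.35  0.28  0.28  0.30  0.29  0.29  0.00   .  
0.61   0.49  0.50  0.50  0.54  0.58  0.69  0.76  0.82  0.64  0.18  0.19  0.19  0.19  0.19  0.19  0.19  0.24  0.29  0.29  0.28  0.01   .  
0.
[... 1091 characters left out ...]
0.75 -0.74
0.25  -0.74 -0.74 -0.75 -0.74 -0.74 -0.74  0.72  0.80  0.81  0.74  0.66  0.58  0.50  0.42  0.33 -0.74 -0.74 -0.74 -0.75 -0.74 -0.75 -0.74
0.21  -0.74 -0.74 -0.74 -0.74 -0.74 -0.75 -0.74 -0.75 -0.75  0.73  0.68  0.61  0.53  0.45  0.36 -0.75 -0.74 -0.74 -0.75 -0.74 -0.75 -0.74
0.17   0.52  0.52  0.53 -0.75 -0.74 -0.75 -0.75 -0.74  0.55  0.56  0.59  0.57  0.50  0.42  0.33 -0.65 -0.65 -0.74 -0.75 -0.74 -0.74 -0.75
0.13   0.41  0.53  0.39 -0.74 -0.74 -0.74 -0.75 -0.75 -0.74  0.00  0.01  0.01  0.34  0.34  0.32  0.01  0.00 -0.74 -0.74 -0.75 -0.75 -0.74
0.09   0.52  0.53  0.54  0.54 -0.74 -0.75 -0.75 -0.75 -0.74  0.00  0.01  0.01  0.33  0.33  0.31  0.01  0.00 -0.74 -0.74 -0.74 -0.74 -0.74
```

```bash
python3 -m inch '[{"az":0.112,"gripper":60},{"az":0.112},{"dx":40,"dy":-30},{"dx":40,"dy":-30},{"dx":40,"dy":-30},{"dx":40,"dy":-30},{"dx":40,"dy":-30},{"dx":40,"dy":-30}]' 20; python3 -m inch '[{"dx":15,"dy":-45},{"dx":15,"dy":-45},{"dx":10,"dy":-45},{"dx":10,"dy":-45},{"dx":10,"dy":-45},{"dx":10,"dy":-45},{"dx":10,"dy":-45},{"dx":5,"dy":-45}]'
```

```text
invalid input
invalid input
```

```bash
python3 -m inch --help; python3 -m inch '[{"ax":0,"ay":0,"az":0.112,"dx":0,"dy":0,"dz":0,"gripper":60},{"ax":0,"ay":0,"az":0.112,"dx":0,"dy":0,"dz":0,"gripper":60}]' 20
```

```text
time: 0.55
position: [0.1394, -0.6092, 0.2225]
tool_rot: [1.0, -0.002, -0.0, -0.0]
ft_force: [0.7, -0.1, 0.1]
grip_width: 0.0777invalid input: not JSON, or not a number
```

```bash
python3 -m inch '[{"ax":0,"ay":0,"az":0,"dx":40,"dy":-30,"dz":0,"gripper":60},{"ax":0,"ay":0,"az":0,"dx":40,"dy":-30,"dz":0,"gripper":60},{"ax":0,"ay":0,"az":0,"dx":40,"dy":-30,"dz":0,"gripper":60},{"ax":0,"ay":0,"az":0,"dx":40,"dy":-30,"dz":0,"gripper":60},{"ax":0,"ay":0,"az":0,"dx":40,"dy":-30,"dz":0,"gripper":60},{"ax":0,"ay":0,"az":0,"dx":40,"dy":-30,"dz":0,"gripper":60}]'
python3 -m inch '[{"ax":0,"ay":0,"az":0,"dx":10,"dy":-45,"dz":0,"gripper":60},{"ax":0,"ay":0,"az":0,"dx":10,"dy":-45,"dz":0,"gripper":60},{"ax":0,"ay":0,"az":0,"dx":10,"dy":-45,"dz":0,"gripper":60},{"ax":0,"ay":0,"az":0,"dx":10,"dy":-45,"dz":0,"gripper":60},{"ax":0,"ay":0,"az":0,"dx":10,"dy":-45,"dz":0,"gripper":60},{"ax":0,"ay":0,"az":0,"dx":10,"dy":-45,"dz":0,"gripper":60},{"ax":0,"ay":0,"az":0,"dx":10,"dy":-45,"dz":0,"gripper":60},{"ax":0,"ay":0,"az":0,"dx":10,"dy":-45,"dz":0,"gripper":60}]'
```

```text
time: 1.15
position: [0.3806, -0.4278, 0.2227]
tool_rot: [1.0, 0.0, 0.0, 0.0]
ft_force: [0.5, -1.1, -0.1]
grip_width: 0.0524
time: 1.95
position: [0.4592, -0.0673, 0.2229]
tool_rot: [1.0, 0.0, 0.0, 0.0]
ft_force: [1.1, 0.3, 0.6]
grip_width: 0.052
```

```bash
python3 -m inch '[{"ax":0,"ay":0,"az":0,"dx":2,"dy":-45,"dz":0,"gripper":60},{"ax":0,"ay":0,"az":0,"dx":2,"dy":-45,"dz":0,"gripper":60},{"ax":0,"ay":0,"az":0,"dx":2,"dy":-45,"dz":0,"gripper":60},{"ax":0,"ay":0,"az":0,"dx":2,"dy":-45,"dz":0,"gripper":60},{"ax":0,"ay":0,"az":0,"dx":1,"dy":-45,"dz":0,"gripper":60},{"ax":0,"ay":0,"az":0,"dx":0,"dy":-45,"dz":0,"gripper":60},{"ax":0,"ay":0,"az":0,"dx":0,"dy":0,"dz":30,"gripper":60},{"ax":0,"ay":0,"az":0,"dx":0,"dy":0,"dz":20,"gripper":60}]'
python3 - <<'E'
from h import *
c=cam("side"); save(c,"s1",(240,120,400,260),5)
E
```

```text
time: 2.75
position: [0.4674, 0.2029, 0.172]
tool_rot: [1.0, 0.002, 0.0, -0.0]
ft_force: [-0.2, 0.9, -0.9]
grip_width: 0.0518
```

View pics/s1.png

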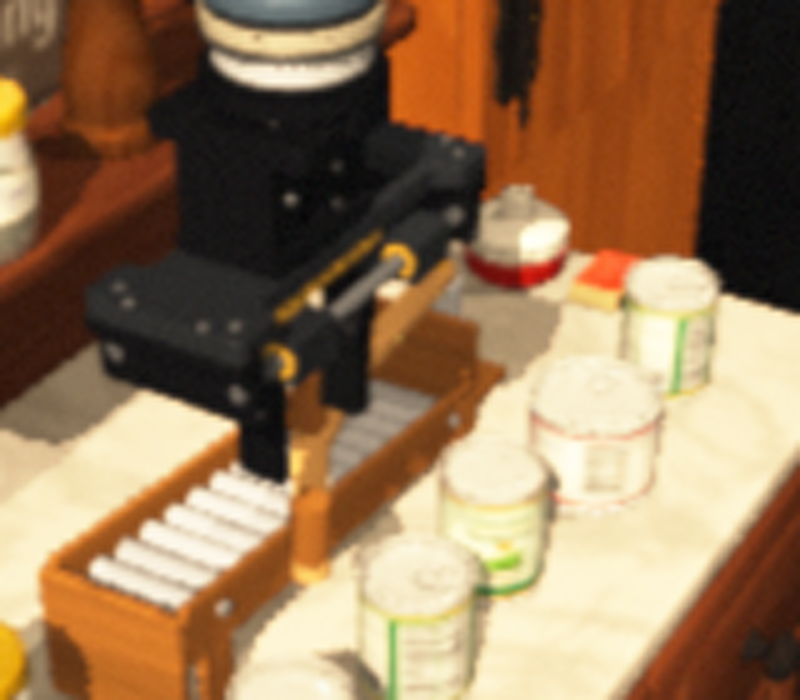

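```bash
python3 - <<'E'
from h import *
c=cam("side")
for X in [(.468,.2025,.14),(.468,.2025,.172),(.527,.116,.14),(.468,.2025+.026,.172),(.468,.2025-.026,.172)]:
    u,v=proj(c,X); print(X,(u-240)*5,(v-120)*5)
E
```

```text
(0.468, 0.2025, 0.14) 304.9561835999316 498.11217379181386
(0.468, 0.2025, 0.172) 303.0658358960116 439.64167523716026
(0.527, 0.116, 0.14) 302.6182615521378 370.2305632747513
(0.468, 0.2285, 0.172) 269.37842154297726 469.53302773155
(0.468, 0.17650000000000002, 0.172) 335.3018817015439 411.03814401625937
```

```bash
python3 -m inch '[{"ax":0,"ay":0,"az":0,"dx":1,"dy":0,"dz":30,"gripper":60},{"ax":0,"ay":0,"az":0,"dx":0,"dy":0,"dz":28,"gripper":60},{"ax":0,"ay":0,"az":0,"dx":0,"dy":0,"dz":0,"gripper":20},{"ax":0,"ay":0,"az":0,"dx":0,"dy":0,"dz":0,"gripper":10},{"ax":0,"ay":0,"az":0,"dx":0,"dy":0,"dz":0,"gripper":10},{"ax":0,"ay":0,"az":0,"dx":0,"dy":0,"dz":0,"gripper":10},{"ax":0,"ay":0,"az":0,"dx":0,"dy":0,"dz":0,"gripper":10}]' 15
```

```text
time: 3.55
position: [0.4695, 0.2012, 0.1158]
tool_rot: [1.0, 0.0, 0.001, -0.0]
ft_force: [-0.1, 0.7, 0.3]
grip_width: 0.02
```

```bash
cat > arc.py <<'E'
import sys,numpy as np
# center x y, start a, end a, r, n, cur x y ; angle from +y towards -x
cx,cy,a0,a1,r,n,x,y=map(float,sys.argv[1:])
for a in np.linspace(a0,a1,int(n)+1)[1:]:
    X,Y=cx-r*np.sin(a),cy+r*np.cos(a); dx,dy=round((X-x)*1000),round(-(Y-y)*1000)
    x+=dx/1e3;y-=dy/1e3; print(f"a={a:.2f} dx {dx} dy {dy}  -> {x:.4f} {y:.4f}")
E
python3 arc.py .527 .1157 .592 3.42 .105 16 .4695 .2012
```

```text
a=0.77 dx -15 dy 10  -> 0.4545 0.1912
a=0.95 dx -13 dy 14  -> 0.4415 0.1772
a=1.12 dx -9 dy 16  -> 0.4325 0.1612
a=1.30 dx -7 dy 17  -> 0.4255 0.1442
a=1.48 dx -3 dy 19  -> 0.4225 0.1252
a=1.65 dx 0 dy 18  -> 0.4225 0.1072
a=1.83 dx 3 dy 18  -> 0.4255 0.0892
a=2.01 dx 6 dy 18  -> 0.4315 0.0712
a=2.18 dx 10 dy 16  -> 0.4415 0.0552
a=2.36 dx 11 dy 14  -> 0.4525 0.0412
a=2.54 dx 15 dy 12  -> 0.4675 0.0292
a=2.71 dx 16 dy 9  -> 0.4835 0.0202
a=2.89 dx 17 dy 6  -> 0.5005 0.0142
a=3.07 dx 19 dy 3  -> 0.5195 0.0112
a=3.24 dx 18 dy 0  -> 0.5375 0.0112
a=3.42 dx 18 dy -4  -> 0.5555 0.0152
```

```bash
python3 -m inch '[{"ax":0,"ay":0,"az":0,"dx":-15,"dy":10,"dz":0,"gripper":10},{"ax":0,"ay":0,"az":0,"dx":-13,"dy":14,"dz":0,"gripper":10},{"ax":0,"ay":0,"az":0,"dx":-9,"dy":16,"dz":0,"gripper":10},{"ax":0,"ay":0,"az":0,"dx":-7,"dy":17,"dz":0,"gripper":10},{"ax":0,"ay":0,"az":0,"dx":-3,"dy":19,"dz":0,"gripper":10},{"ax":0,"ay":0,"az":0,"dx":0,"dy":18,"dz":0,"gripper":10},{"ax":0,"ay":0,"az":0,"dx":3,"dy":18,"dz":0,"gripper":10},{"ax":0,"ay":0,"az":0,"dx":6,"dy":18,"dz":0,"gripper":10}]'
python3 - <<'E'
from h import *
for n in("top","side"):
    c=cam(n); Q=c["P"]
    m=(Q[...,2]>.125)&(Q[...,2]<.15)&(Q[...,0]<.62)&(Q[...,0]>.48)&(abs(Q[...,1])<.35)
    k,l,st,ct=cv2.connectedComponentsWithStats(m.astype(np.uint8))
    for i in range(1,k): print(n,st[i],np.round(Q[l==i].mean(0),4))
    save(c,n+"2",(240,120,400,260) if n=="side" else (185,135,445,275),5 if n=="side" else 3)
E
```

```text
time: 4.35
position: [0.4301, 0.0704, 0.1153]
tool_rot: [1.0, 0.001, -0.0, -0.0]
ft_force: [0.0, -0.4, 2.7]
grip_width: 0.0182
top [281 195   8   9  57] [0.5224 0.1135 0.1392]
side [299 192   8  10  65] [0.5207 0.1177 0.1362]
```

View pics/side2.png

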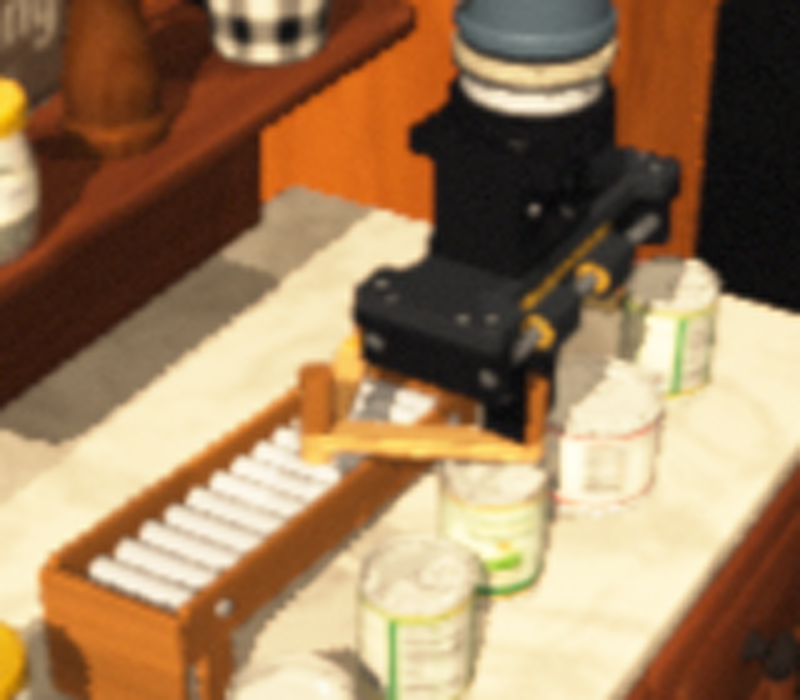

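View pics/top2.png

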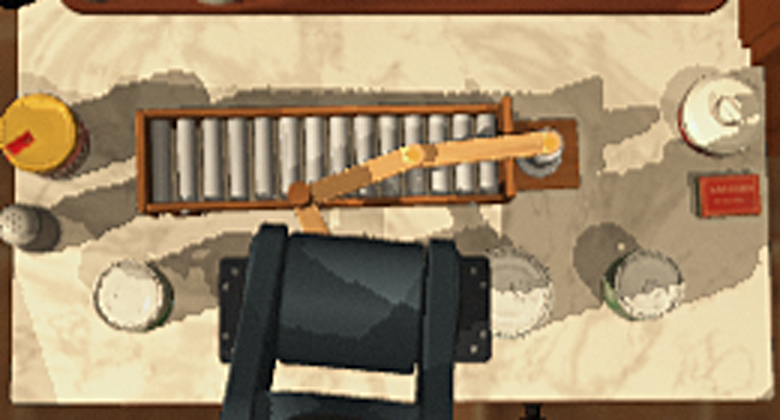

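```bash
python3 arc.py .5225 .1135 2.007 3.45 .105 8 .4301 .0704
```

```text
a=2.19 dx 7 dy 18  -> 0.4371 0.0524
a=2.37 dx 12 dy 14  -> 0.4491 0.0384
a=2.55 dx 15 dy 12  -> 0.4641 0.0264
a=2.73 dx 16 dy 9  -> 0.4801 0.0174
a=2.91 dx 18 dy 6  -> 0.4981 0.0114
a=3.09 dx 19 dy 3  -> 0.5171 0.0084
a=3.27 dx 19 dy -1  -> 0.5361 0.0094
a=3.45 dx 18 dy -4  -> 0.5541 0.0134
```

```bash
python3 -m inch '[{"ax":0,"ay":0,"az":0,"dx":7,"dy":18,"dz":0,"gripper":10},{"ax":0,"ay":0,"az":0,"dx":12,"dy":14,"dz":0,"gripper":10},{"ax":0,"ay":0,"az":0,"dx":15,"dy":12,"dz":0,"gripper":10},{"ax":0,"ay":0,"az":0,"dx":16,"dy":9,"dz":0,"gripper":10},{"ax":0,"ay":0,"az":0,"dx":18,"dy":6,"dz":0,"gripper":10},{"ax":0,"ay":0,"az":0,"dx":19,"dy":3,"dz":0,"gripper":10},{"ax":0,"ay":0,"az":0,"dx":19,"dy":-1,"dz":0,"gripper":10},{"ax":0,"ay":0,"az":0,"dx":17,"dy":-4,"dz":0,"gripper":10}]'
python3 -m inch '[{"ax":0,"ay":0,"az":0,"dx":0,"dy":0,"dz":0,"gripper":10},{"ax":0,"ay":0,"az":0,"dx":0,"dy":0,"dz":0,"gripper":10},{"ax":0,"ay":0,"az":0,"dx":0,"dy":0,"dz":0,"gripper":10}]'
python3 - <<'E'
from h import *
for n in("top","side"):
    c=cam(n); Q=c["P"]
    m=(Q[...,2]>.125)&(Q[...,2]<.15)&(Q[...,0]<.62)&(Q[...,0]>.48)&(abs(Q[...,1])<.35)
    k,l,st,ct=cv2.connectedComponentsWithStats(m.astype(np.uint8))
    for i in range(1,k): print(n,st[i],np.round(Q[l==i].mean(0),4))
    save(c,n+"3",(240,120,400,260) if n=="side" else (185,135,445,275),5 if n=="side" else 3)
E
```

```text
time: 5.25
position: [0.5567, 0.0133, 0.1157]
tool_rot: [1.0, 0.0, 0.002, 0.001]
ft_force: [0.4, -0.6, 4.7]
grip_width: 0.0187
time: 5.55
position: [0.553, 0.0137, 0.1144]
tool_rot: [1.0, 0.001, -0.0, 0.0]
ft_force: [-0.7, -1.9, 2.4]
grip_width: 0.0194
top [281 196   8   8  52] [0.5208 0.1135 0.1402]
side [307 169  14  14 110] [0.5488 0.018  0.1367]
side [300 192   8  10  68] [0.5181 0.1171 0.1362]
```

View pics/side3.png

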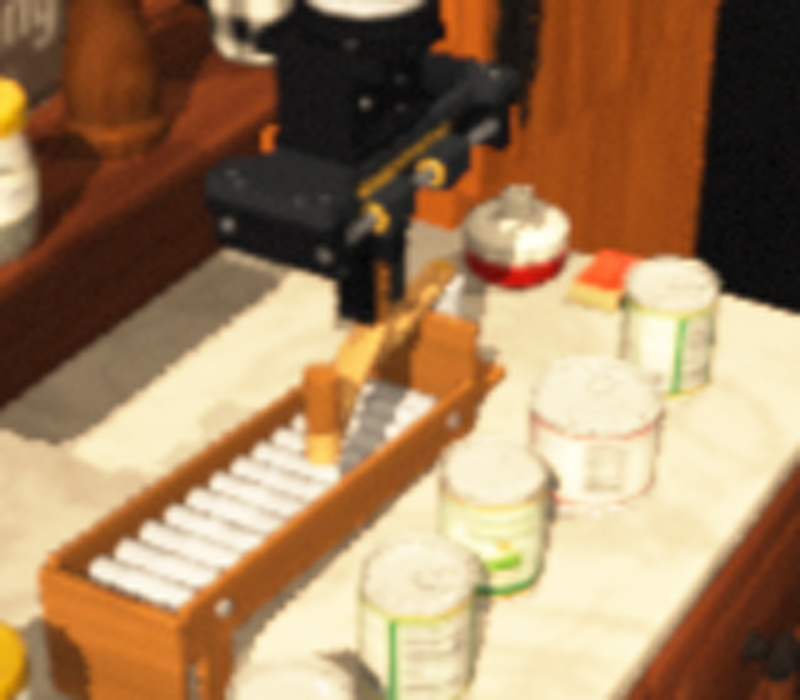

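View pics/top3.png

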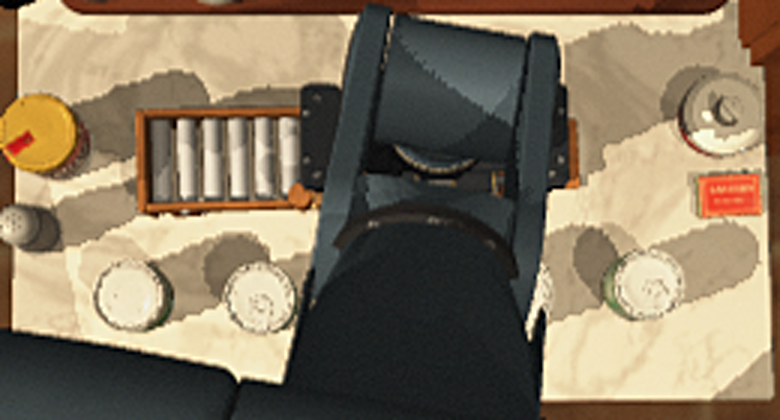

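```bash
python3 -m inch '[{"ax":0,"ay":0,"az":0,"dx":0,"dy":0,"dz":0,"gripper":55},{"ax":0,"ay":0,"az":0,"dx":0,"dy":0,"dz":0,"gripper":55},{"ax":0,"ay":0,"az":0,"dx":0,"dy":0,"dz":0,"gripper":55},{"ax":0,"ay":0,"az":0,"dx":0,"dy":0,"dz":-25,"gripper":55},{"ax":0,"ay":0,"az":0,"dx":0,"dy":0,"dz":-20,"gripper":55},{"ax":0,"ay":0,"az":0,"dx":-16,"dy":-40,"dz":0,"gripper":55},{"ax":0,"ay":0,"az":0,"dx":-16,"dy":-40,"dz":0,"gripper":55},{"ax":0,"ay":0,"az":0,"dx":0,"dy":-20,"dz":0,"gripper":55}]'
python3 - <<'E'
from h import *
c=cam("side"); save(c,"side4",(240,120,400,260),5)
print(proj(c,(.521,.1135,.14)))
Q=c["P"]
m=(Q[...,2]>.115)&(Q[...,2]<.15)&(Q[...,0]<.62)&(Q[...,0]>.48)&(abs(Q[...,1])<.35)
k,l,st,ct=cv2.connectedComponentsWithStats(m.astype(np.uint8))
for i in range(1,k): print(st[i],np.round(Q[l==i].mean(0),4))
E
```

```text
time: 6.45
position: [0.518, 0.1166, 0.1592]
tool_rot: [1.0, 0.001, -0.002, -0.001]
ft_force: [-0.1, -0.1, -0.1]
grip_width: 0.0473
(np.float64(303.1154571820592), np.float64(194.26610949920232))
[314 172   3  12  33] [0.5465 0.0171 0.1317]
[300 192   8  14  93] [0.5176 0.1175 0.1312]
```

View pics/side4.png

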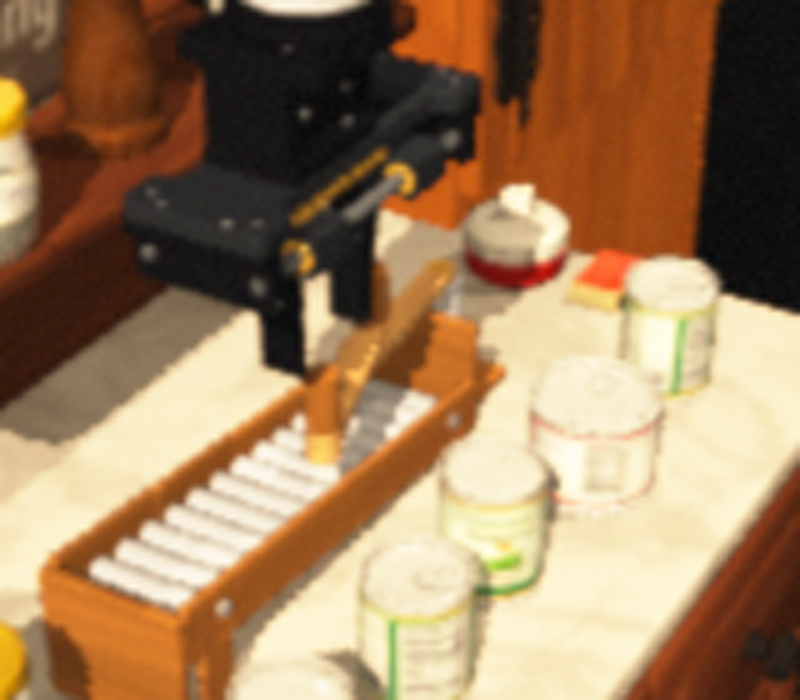

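```bash
python3 -m inch '[{"ax":0,"ay":0,"az":0,"dx":3,"dy":2,"dz":20,"gripper":55},{"ax":0,"ay":0,"az":0,"dx":0,"dy":0,"dz":24,"gripper":55},{"ax":0,"ay":0,"az":0,"dx":0,"dy":0,"dz":0,"gripper":10},{"ax":0,"ay":0,"az":0,"dx":0,"dy":0,"dz":0,"gripper":10},{"ax":0,"ay":0,"az":0,"dx":0,"dy":0,"dz":0,"gripper":10},{"ax":0,"ay":0,"az":0,"dx":0,"dy":0,"dz":0,"gripper":10},{"ax":0,"ay":0,"az":0,"dx":0,"dy":0,"dz":0,"gripper":10}]' 25
python3 arc.py .5565 .0245 .38 3.15 .095 15 .521 .1135
```

```text
time: 7.2
position: [0.5254, 0.1124, 0.1165]
tool_rot: [1.0, 0.0, 0.001, -0.0]
ft_force: [-0.3, 1.2, 0.7]
grip_width: 0.018
a=0.56 dx -15 dy 9  -> 0.5060 0.1045
a=0.75 dx -14 dy 10  -> 0.4920 0.0945
a=0.93 dx -12 dy 14  -> 0.4800 0.0805
a=1.12 dx -9 dy 14  -> 0.4710 0.0665
a=1.30 dx -6 dy 17  -> 0.4650 0.0495
a=1.49 dx -3 dy 17  -> 0.4620 0.0325
a=1.67 dx 0 dy 18  -> 0.4620 0.0145
a=1.86 dx 3 dy 17  -> 0.4650 -0.0025
a=2.04 dx 7 dy 16  -> 0.4720 -0.0185
a=2.23 dx 9 dy 15  -> 0.4810 -0.0335
a=2.41 dx 12 dy 13  -> 0.4930 -0.0465
a=2.60 dx 14 dy 10  -> 0.5070 -0.0565
a=2.78 dx 16 dy 8  -> 0.5230 -0.0645
a=2.97 dx 17 dy 5  -> 0.5400 -0.0695
a=3.15 dx 17 dy 1  -> 0.5570 -0.0705
```

```bash
python3 -m inch '[{"ax":0,"ay":0,"az":0,"dx":-16,"dy":9,"dz":0,"gripper":10},{"ax":0,"ay":0,"az":0,"dx":-14,"dy":10,"dz":0,"gripper":10},{"ax":0,"ay":0,"az":0,"dx":-12,"dy":14,"dz":0,"gripper":10},{"ax":0,"ay":0,"az":0,"dx":-9,"dy":14,"dz":0,"gripper":10},{"ax":0,"ay":0,"az":0,"dx":-6,"dy":17,"dz":0,"gripper":10},{"ax":0,"ay":0,"az":0,"dx":-3,"dy":17,"dz":0,"gripper":10},{"ax":0,"ay":0,"az":0,"dx":0,"dy":18,"dz":0,"gripper":10},{"ax":0,"ay":0,"az":0,"dx":0,"dy":0,"dz":0,"gripper":10}]'
python3 - <<'E'
from h import *
for n in("top","side"):
    c=cam(n)
    save(c,n+"5",(240,120,400,260) if n=="side" else (185,135,445,275),5 if n=="side" else 3)
print(robot.get_obs()["position"])
E
```

```text
time: 8.0
position: [0.466, 0.0112, 0.1163]
tool_rot: [1.0, -0.001, 0.001, 0.001]
ft_force: [1.0, -0.6, 2.0]
grip_width: 0.0179
[0.46585397 0.01257827 0.11623282]
```

View pics/side5.png

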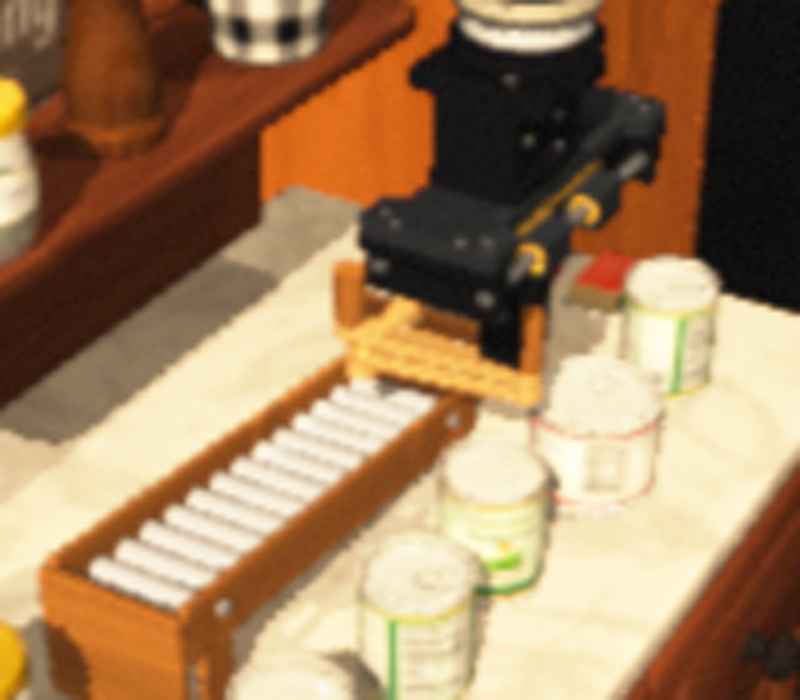

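View pics/top5.png

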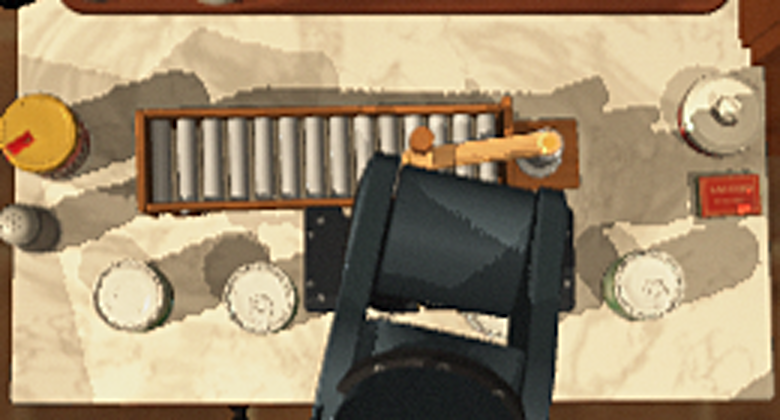

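```bash
python3 arc.py .557 .026 1.74 3.18 .095 8 .466 .0118
```

```text
a=1.92 dx 2 dy 18  -> 0.4680 -0.0062
a=2.10 dx 7 dy 16  -> 0.4750 -0.0222
a=2.28 dx 10 dy 14  -> 0.4850 -0.0362
a=2.46 dx 12 dy 12  -> 0.4970 -0.0482
a=2.64 dx 14 dy 9  -> 0.5110 -0.0572
a=2.82 dx 16 dy 7  -> 0.5270 -0.0642
a=3.00 dx 17 dy 4  -> 0.5440 -0.0682
a=3.18 dx 17 dy 1  -> 0.5610 -0.0692
```

```bash
python3 -m inch '[{"ax":0,"ay":0,"az":0,"dx":2,"dy":18,"dz":0,"gripper":10},{"ax":0,"ay":0,"az":0,"dx":7,"dy":16,"dz":0,"gripper":10},{"ax":0,"ay":0,"az":0,"dx":10,"dy":14,"dz":0,"gripper":10},{"ax":0,"ay":0,"az":0,"dx":12,"dy":12,"dz":0,"gripper":10},{"ax":0,"ay":0,"az":0,"dx":14,"dy":9,"dz":0,"gripper":10},{"ax":0,"ay":0,"az":0,"dx":16,"dy":7,"dz":0,"gripper":10},{"ax":0,"ay":0,"az":0,"dx":17,"dy":4,"dz":0,"gripper":10},{"ax":0,"ay":0,"az":0,"dx":17,"dy":1,"dz":0,"gripper":10}]'
python3 -m inch '[{"ax":0,"ay":0,"az":0,"dx":0,"dy":0,"dz":0,"gripper":10},{"ax":0,"ay":0,"az":0,"dx":0,"dy":0,"dz":0,"gripper":10},{"ax":0,"ay":0,"az":0,"dx":0,"dy":0,"dz":0,"gripper":10}]'
python3 - <<'E'
from h import *
for n in("top","side"):
    c=cam(n); Q=c["P"]
    m=(Q[...,2]>.115)&(Q[...,2]<.15)&(Q[...,0]<.62)&(Q[...,0]>.48)&(abs(Q[...,1])<.35)
    k,l,st,ct=cv2.connectedComponentsWithStats(m.astype(np.uint8))
    for i in range(1,k): print(n,st[i],np.round(Q[l==i].mean(0),4))
    save(c,n+"6",(240,120,400,260) if n=="side" else (185,135,445,275),5 if n=="side" else 3)
E
```

```text
time: 8.9
position: [0.5611, -0.0702, 0.1164]
tool_rot: [1.0, 0.001, 0.0, 0.002]
ft_force: [-1.0, -3.7, 3.8]
grip_width: 0.0182
time: 9.2
position: [0.5616, -0.0701, 0.1165]
tool_rot: [1.0, 0.001, 0.002, 0.002]
ft_force: [1.7, -6.8, 4.6]
grip_width: 0.0182
top [315 179   8  10  63] [0.5582 0.0351 0.1379]
side [320 156  13  15 136] [ 0.5564 -0.0613  0.134 ]
side [305 175   7  12  77] [0.5548 0.0395 0.1318]
```

View pics/side6.png

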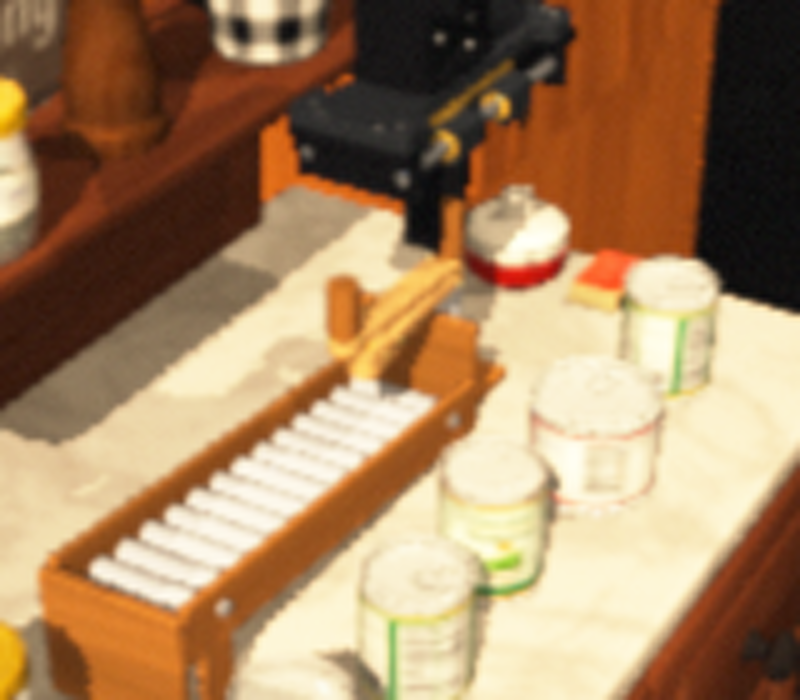

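View pics/top6.png

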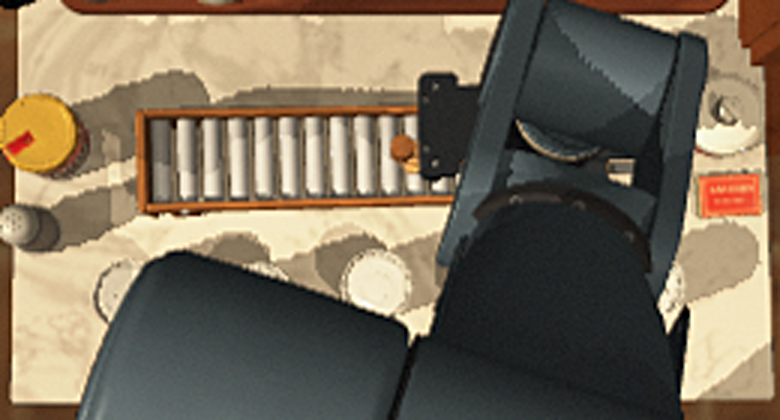

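```bash
python3 -m inch '[{"ax":0,"ay":0,"az":0,"dx":0,"dy":0,"dz":0,"gripper":55},{"ax":0,"ay":0,"az":0,"dx":0,"dy":0,"dz":0,"gripper":55},{"ax":0,"ay":0,"az":0,"dx":0,"dy":0,"dz":0,"gripper":55},{"ax":0,"ay":0,"az":0,"dx":0,"dy":0,"dz":-25,"gripper":55},{"ax":0,"ay":0,"az":0,"dx":0,"dy":0,"dz":-20,"gripper":55},{"ax":0,"ay":0,"az":0,"dx":-3,"dy":-45,"dz":0,"gripper":55},{"ax":0,"ay":0,"az":0,"dx":0,"dy":-45,"dz":0,"gripper":55},{"ax":0,"ay":0,"az":0,"dx":0,"dy":-15,"dz":0,"gripper":55}]'
python3 - <<'E'
from h import *
for n in("side",):
    c=cam(n); Q=c["P"]
    m=(Q[...,2]>.115)&(Q[...,2]<.15)&(Q[...,0]<.62)&(Q[...,0]>.48)&(abs(Q[...,1])<.35)
    k,l,st,ct=cv2.connectedComponentsWithStats(m.astype(np.uint8))
    for i in range(1,k): print(n,st[i],np.round(Q[l==i].mean(0),4))
    save(c,n+"7",(240,120,400,260) if n=="side" else (185,135,445,275),5 if n=="side" else 3)
E
```

```text
time: 10.1
position: [0.5547, 0.041, 0.16]
tool_rot: [1.0, 0.002, -0.002, -0.001]
ft_force: [-0.3, -1.6, -0.6]
grip_width: 0.0478
side [326 159   7  12  72] [ 0.552  -0.0657  0.1312]
side [305 175   7  12  74] [0.555  0.039  0.1313]
```

View pics/side7.png

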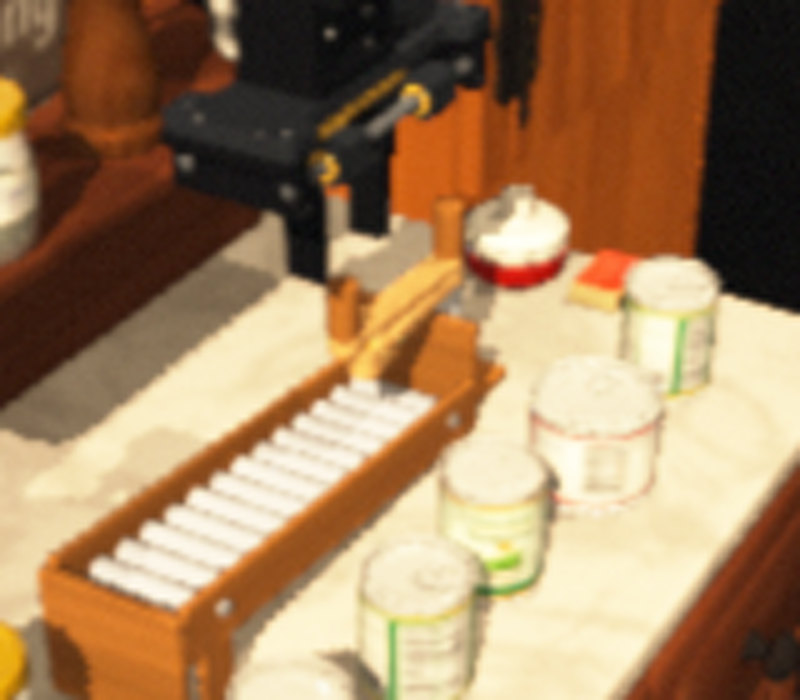

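```bash
python3 -m inch '[{"ax":0,"ay":0,"az":0,"dx":0,"dy":0,"dz":20,"gripper":55},{"ax":0,"ay":0,"az":0,"dx":0,"dy":0,"dz":24,"gripper":55},{"ax":0,"ay":0,"az":0,"dx":0,"dy":0,"dz":0,"gripper":10},{"ax":0,"ay":0,"az":0,"dx":0,"dy":0,"dz":0,"gripper":10},{"ax":0,"ay":0,"az":0,"dx":0,"dy":0,"dz":0,"gripper":10},{"ax":0,"ay":0,"az":0,"dx":0,"dy":0,"dz":0,"gripper":10},{"ax":0,"ay":0,"az":0,"dx":0,"dy":0,"dz":0,"gripper":10}]' 30
python3 arc.py .5675 -.085 .08 3.0 .120 22 .558 .036
```

```text
time: 10.85
position: [0.5577, 0.0349, 0.1175]
tool_rot: [1.0, 0.001, 0.001, 0.002]
ft_force: [0.6, -5.5, -0.4]
grip_width: 0.018
a=0.21 dx -16 dy 4  -> 0.5420 0.0320
a=0.35 dx -15 dy 4  -> 0.5270 0.0280
a=0.48 dx -15 dy 6  -> 0.5120 0.0220
a=0.61 dx -13 dy 9  -> 0.4990 0.0130
a=0.74 dx -13 dy 10  -> 0.4860 0.0030
a=0.88 dx -11 dy 11  -> 0.4750 -0.0080
a=1.01 dx -9 dy 13  -> 0.4660 -0.0210
a=1.14 dx -8 dy 14  -> 0.4580 -0.0350
a=1.27 dx -5 dy 15  -> 0.4530 -0.0500
a=1.41 dx -4 dy 15  -> 0.4490 -0.0650
a=1.54 dx -1 dy 16  -> 0.4480 -0.0810
a=1.67 dx 0 dy 16  -> 0.4480 -0.0970
a=1.81 dx 3 dy 16  -> 0.4510 -0.1130
a=1.94 dx 5 dy 15  -> 0.4560 -0.1280
a=2.07 dx 6 dy 15  -> 0.4620 -0.1430
a=2.20 dx 9 dy 13  -> 0.4710 -0.1560
a=2.34 dx 10 dy 12  -> 0.4810 -0.1680
a=2.47 dx 12 dy 11  -> 0.4930 -0.1790
a=2.60 dx 13 dy 9  -> 0.5060 -0.1880
a=2.73 dx 14 dy 7  -> 0.5200 -0.1950
a=2.87 dx 15 dy 6  -> 0.5350 -0.2010
a=3.00 dx 16 dy 3  -> 0.5510 -0.2040
```

```bash
python3 -m inch '[{"ax":0,"ay":0,"az":0,"dx":-16,"dy":4,"dz":0,"gripper":10},{"ax":0,"ay":0,"az":0,"dx":-15,"dy":4,"dz":0,"gripper":10},{"ax":0,"ay":0,"az":0,"dx":-15,"dy":6,"dz":0,"gripper":10},{"ax":0,"ay":0,"az":0,"dx":-13,"dy":9,"dz":0,"gripper":10},{"ax":0,"ay":0,"az":0,"dx":-13,"dy":10,"dz":0,"gripper":10},{"ax":0,"ay":0,"az":0,"dx":-11,"dy":11,"dz":0,"gripper":10},{"ax":0,"ay":0,"az":0,"dx":-9,"dy":13,"dz":0,"gripper":10},{"ax":0,"ay":0,"az":0,"dx":-8,"dy":14,"dz":0,"gripper":10}]'
python3 - <<'E'
from h import *
for n in("top","side",):
    c=cam(n); Q=c["P"]
    m=(Q[...,2]>.115)&(Q[...,2]<.15)&(Q[...,0]<.62)&(Q[...,0]>.48)&(abs(Q[...,1])<.35)
    k,l,st,ct=cv2.connectedComponentsWithStats(m.astype(np.uint8))
    for i in range(1,k): print(n,st[i],np.round(Q[l==i].mean(0),4))
    save(c,n+"8",(240,120,400,260) if n=="side" else (185,135,445,275),5 if n=="side" else 3)
E
```

```text
time: 11.65
position: [0.4575, -0.0345, 0.1174]
tool_rot: [1.0, 0.0, 0.002, 0.0]
ft_force: [3.1, 1.6, 1.2]
grip_width: 0.0181
top [367 183   9  10  65] [ 0.549  -0.086   0.1376]
```

View pics/side8.png

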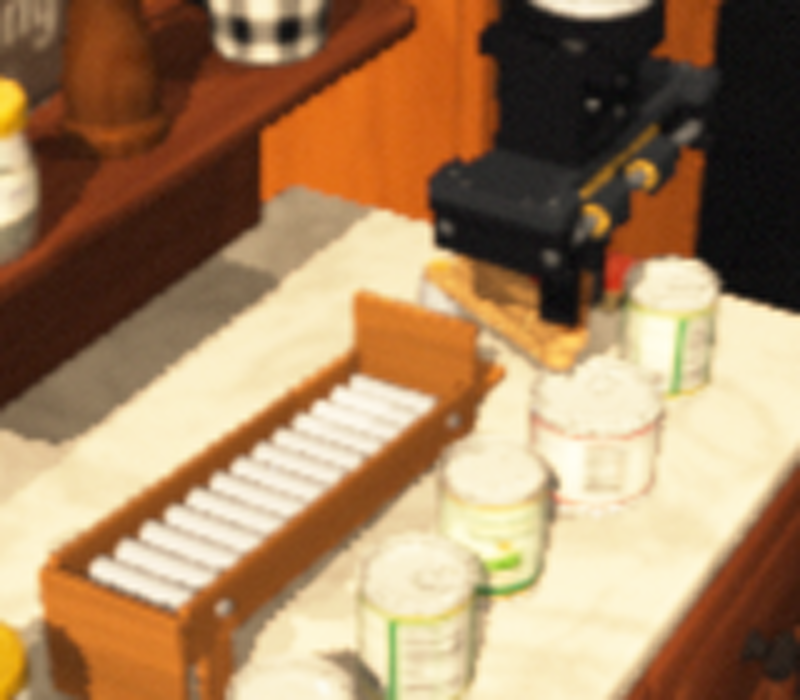

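View pics/top8.png

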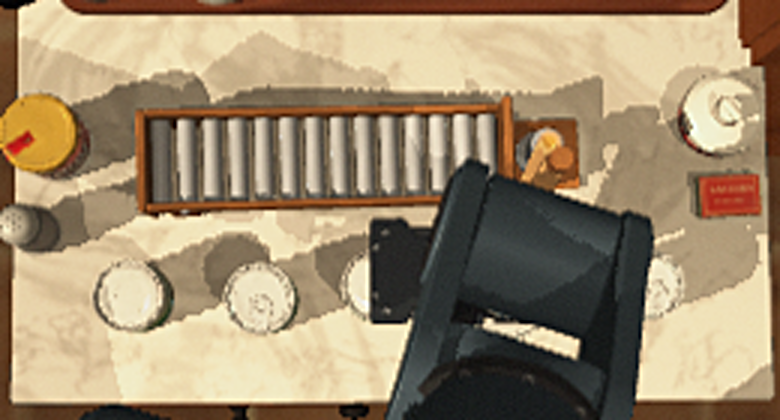

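```bash
python3 -m inch '[{"ax":0,"ay":0,"az":0,"dx":-5,"dy":15,"dz":0,"gripper":10},{"ax":0,"ay":0,"az":0,"dx":-4,"dy":15,"dz":0,"gripper":10},{"ax":0,"ay":0,"az":0,"dx":-1,"dy":16,"dz":0,"gripper":10},{"ax":0,"ay":0,"az":0,"dx":0,"dy":16,"dz":0,"gripper":10},{"ax":0,"ay":0,"az":0,"dx":3,"dy":16,"dz":0,"gripper":10},{"ax":0,"ay":0,"az":0,"dx":5,"dy":15,"dz":0,"gripper":10},{"ax":0,"ay":0,"az":0,"dx":6,"dy":15,"dz":0,"gripper":10}]'
python3 -m inch '[{"ax":0,"ay":0,"az":0,"dx":9,"dy":13,"dz":0,"gripper":10},{"ax":0,"ay":0,"az":0,"dx":10,"dy":12,"dz":0,"gripper":10},{"ax":0,"ay":0,"az":0,"dx":12,"dy":11,"dz":0,"gripper":10},{"ax":0,"ay":0,"az":0,"dx":13,"dy":9,"dz":0,"gripper":10},{"ax":0,"ay":0,"az":0,"dx":14,"dy":7,"dz":0,"gripper":10},{"ax":0,"ay":0,"az":0,"dx":15,"dy":6,"dz":0,"gripper":10},{"ax":0,"ay":0,"az":0,"dx":16,"dy":3,"dz":0,"gripper":10},{"ax":0,"ay":0,"az":0,"dx":0,"dy":0,"dz":0,"gripper":10}]'
python3 - <<'E'
from h import *
for n in("top","side",):
    c=cam(n); Q=c["P"]
    m=(Q[...,2]>.115)&(Q[...,2]<.15)&(Q[...,0]<.62)&(Q[...,0]>.48)&(abs(Q[...,1])<.35)
    k,l,st,ct=cv2.connectedComponentsWithStats(m.astype(np.uint8))
    for i in range(1,k): print(n,st[i],np.round(Q[l==i].mean(0),4))
    save(c,n+"9",(240,120,400,260) if n=="side" else (185,135,445,275),5 if n=="side" else 3)
E
```

```text
time: 12.45
position: [0.4613, -0.1421, 0.117]
tool_rot: [1.0, 0.0, -0.0, -0.001]
ft_force: [3.9, 5.8, 4.8]
grip_width: 0.018
time: 13.25
position: [0.5519, -0.2034, 0.1171]
tool_rot: [1.0, 0.0, 0.001, 0.0]
ft_force: [0.8, 1.7, 6.2]
grip_width: 0.0182
top [372 172  10   9  68] [ 0.5759 -0.0992  0.1365]
side [345 139  13  14 109] [ 0.5489 -0.1957  0.135 ]
side [325 153   6  11  62] [ 0.5741 -0.0958  0.1314]
```

View pics/side9.png

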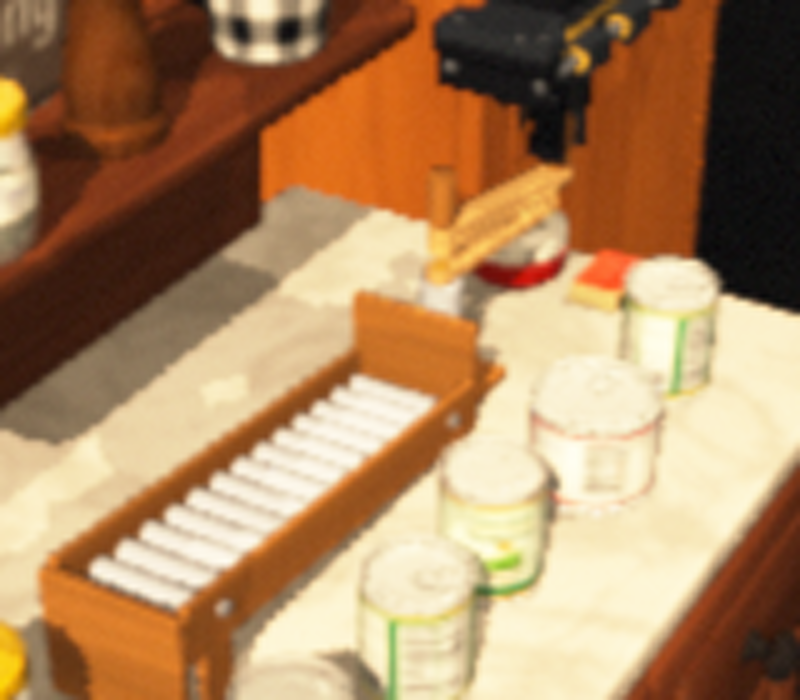

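View pics/top9.png

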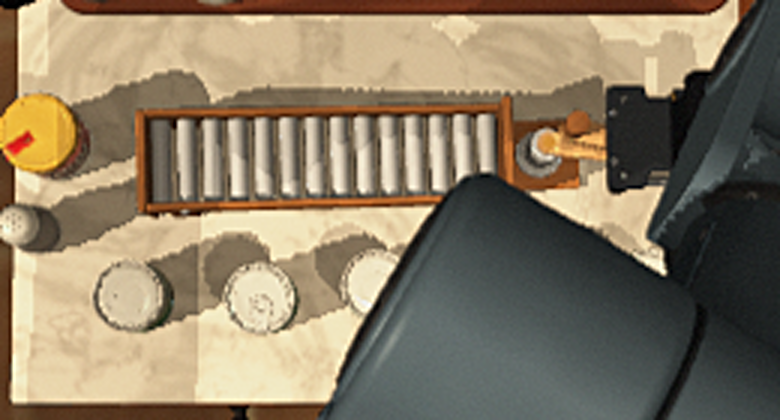

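```bash
python3 -m inch '[{"ax":0,"ay":0,"az":0,"dx":6,"dy":1,"dz":0,"gripper":10},{"ax":0,"ay":0,"az":0,"dx":0,"dy":0,"dz":0,"gripper":10},{"ax":0,"ay":0,"az":0,"dx":0,"dy":0,"dz":0,"gripper":10},{"ax":0,"ay":0,"az":0,"dx":0,"dy":0,"dz":0,"gripper":45},{"ax":0,"ay":0,"az":0,"dx":0,"dy":0,"dz":0,"gripper":45},{"ax":0,"ay":0,"az":0,"dx":0,"dy":0,"dz":0,"gripper":45},{"ax":0,"ay":0,"az":0,"dx":0,"dy":0,"dz":-25,"gripper":45},{"ax":0,"ay":0,"az":0,"dx":0,"dy":0,"dz":-30,"gripper":45}]'
python3 -m inch '[{"ax":0,"ay":0,"az":0,"dx":-30,"dy":-10,"dz":-20,"gripper":100},{"ax":0,"ay":0,"az":0,"dx":-40,"dy":-40,"dz":-10,"gripper":100},{"ax":0,"ay":0,"az":0,"dx":-20,"dy":-45,"dz":0,"gripper":100},{"ax":0,"ay":0,"az":0,"dx":0,"dy":-45,"dz":0,"gripper":100},{"ax":0,"ay":0,"az":0,"dx":0,"dy":-45,"dz":0,"gripper":100},{"ax":0,"ay":0,"az":0,"dx":0,"dy":-45,"dz":0,"gripper":100},{"ax":0,"ay":0,"az":0,"dx":0,"dy":-45,"dz":0,"gripper":100},{"ax":0,"ay":0,"az":0,"dx":-10,"dy":-45,"dz":0,"gripper":100}]'
python3 - <<'E'
from h import *
for n in("top","side",):
    c=cam(n); Q=c["P"]
    m=(Q[...,2]>.115)&(Q[...,2]<.15)&(Q[...,0]<.62)&(Q[...,0]>.48)&(abs(Q[...,1])<.35)
    k,l,st,ct=cv2.connectedComponentsWithStats(m.astype(np.uint8))
    for i in range(1,k): print(n,st[i],np.round(Q[l==i].mean(0),4))
    save(c,n+"10",(240,120,400,260) if n=="side" else (185,135,445,275),5 if n=="side" else 3)
    if n=="top":
        m=((Q[...,2]>.062)&(Q[...,2]<.08)&(Q[...,0]<.51)&(Q[...,0]>.35)&(abs(Q[...,1])<.4)).astype(np.uint8)
        k,l,s,ct=cv2.connectedComponentsWithStats(m)
        for i in range(1,k):
            if s[i,4]>80: print(s[i],np.round((Q[l==i].min(0)+Q[l==i].max(0))/2,4))
E
```

```text
time: 14.15
position: [0.5547, -0.2035, 0.1703]
tool_rot: [1.0, 0.0, -0.002, -0.001]
ft_force: [0.2, -0.3, -0.6]
grip_width: 0.0386
time: 14.95
position: [0.4622, 0.1123, 0.2004]
tool_rot: [1.0, 0.0, 0.001, 0.0]
ft_force: [0.2, -0.4, -1.4]
grip_width: 0.0856
top [372 171  10  10  65] [ 0.5769 -0.0989  0.1376]
top [416 180  10   9  69] [ 0.557  -0.201   0.1365]
[401 207  24  20 402] [ 0.4859 -0.1953  0.071 ]
[215 222  17  23 300] [0.448  0.2629 0.0708]
[261 239  20   7  97] [0.4259 0.1496 0.07  ]
side [347 145   6   7  31] [ 0.5537 -0.1976  0.1244]
side [325 153   5   3  10] [ 0.579  -0.0996  0.1424]
side [329 159   1   4   4] [ 0.5693 -0.0968  0.1243]
```

View pics/top10.png

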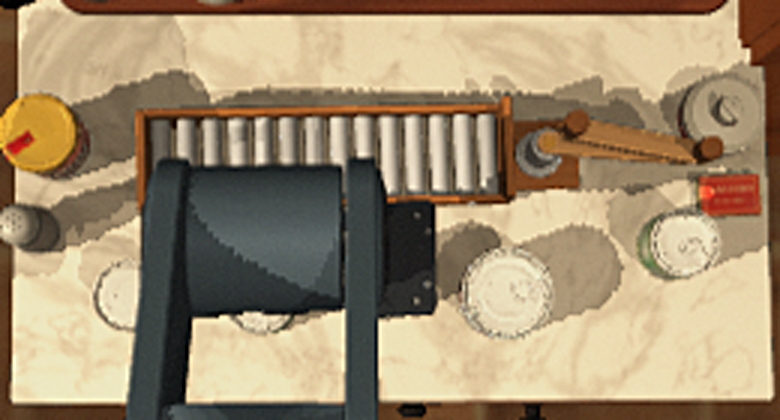

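```bash
cat > gate.py <<'E'
import numpy as np,sys
mx,my,ox,oy=map(float,sys.argv[1:5]); yaw=.039
for P in [(.5675,-.085),(.566,-.085),(.569,-.085)]:
  P=np.array(P);M=np.array([mx,my]);O=np.array([ox,oy]);d=np.linalg.norm(M-P)
  a=(.11**2-.095**2+d*d)/(2*d);h=np.sqrt(max(0,.11**2-a*a));e=(M-P)/d;n=np.array([-e[1],e[0]])
  A=lambda v:np.arctan2(-v[0],v[1])
  for s in(1,-1):
    H=P+a*e+s*h*n; i=A(H-P); m=A(M-H); o=A(O-M)
    print(P,np.round(H,4),"inner",round((i-yaw)%(2*np.pi),2),"mid",round((m-i)%(2*np.pi),2),"outer",round((o-m)%(2*np.pi),2))
E
python3 gate.py .577 -.099 .557 -.202
```

```text
[ 0.5675 -0.085 ] [ 0.6624 -0.1407] inner 4.14 mid 3.22 outer 1.83
[ 0.5675 -0.085 ] [ 0.5842 -0.1937] inner 3.25 mid 3.07 outer 2.87
[ 0.566 -0.085] [ 0.6681 -0.1259] inner 4.29 mid 3.24 outer 1.67
[ 0.566 -0.085] [ 0.5816 -0.1939] inner 3.24 mid 3.05 outer 2.9
[ 0.569 -0.085] [ 0.6529 -0.1562] inner 3.97 mid 3.2 outer 2.02
[ 0.569 -0.085] [ 0.5878 -0.1934] inner 3.27 mid 3.08 outer 2.84
```

```bash
python3 - <<'E'
from h import *
c=cam("top"); save(c,"gz",(350,160,440,210),8)
E
```

```text
(no output)
```

View pics/gz.png

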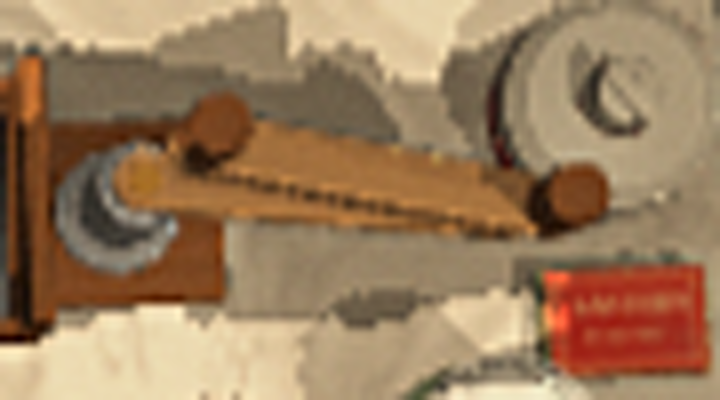

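```bash
python3 - <<'E'
from h import *
c=cam("top"); f=lambda a,b,h:ray(c,350+a/8-.44,160+b/8-.44,h)
A=lambda p,q:np.arctan2(-(q-p)[0],(q-p)[1])%(2*np.pi)
print("inner low edge",A(f(175,212,.088),f(530,237,.088)))
print("mid low edge",A(f(215,177,.097),f(480,213,.097)), "outer up edge",A(f(255,122,.106),f(480,163,.106)))
print("post",f(145,178,.09),"knobs",f(220,122,.14),f(578,192,.14),A(f(220,122,.14),f(578,192,.14)))
E
```

```text
inner low edge 3.068654499272566
mid low edge 3.003583821932313 outer up edge 2.958030497964108
post [ 0.56843237 -0.084139    0.09      ] knobs [ 0.57796639 -0.09995044  0.14      ] [ 0.55739472 -0.20324709  0.14      ] 2.9450131923059546
```

```bash
python3 -c "
from h import *
print(robot.get_obs()['position'])
c=cam('side'); save(c,'side11',(160,120,420,320),3)
Q=c['P']; m=((Q[...,2]>.068)&(Q[...,2]<.078)&(Q[...,0]<.51)&(Q[...,0]>.35)&(abs(Q[...,1])<.4)).astype(np.uint8)
k,l,s,ct=cv2.connectedComponentsWithStats(m)
for i in range(1,k):
    if s[i,4]>20: print(s[i],np.round((Q[l==i].min(0)+Q[l==i].max(0))/2,4))
"
```

```text
[0.46062205 0.11160855 0.20011366]
[359 164  18  11 142] [ 0.4841 -0.1969  0.0723]
[327 207  22  15 251] [0.4536 0.0548 0.0719]
[311 227  24  16 305] [0.4432 0.1485 0.0719]
[285 251  26  19 385] [0.4465 0.2544 0.0717]
[245 273  15   8  51] [0.4977 0.3464 0.0731]
```

View pics/side11.png

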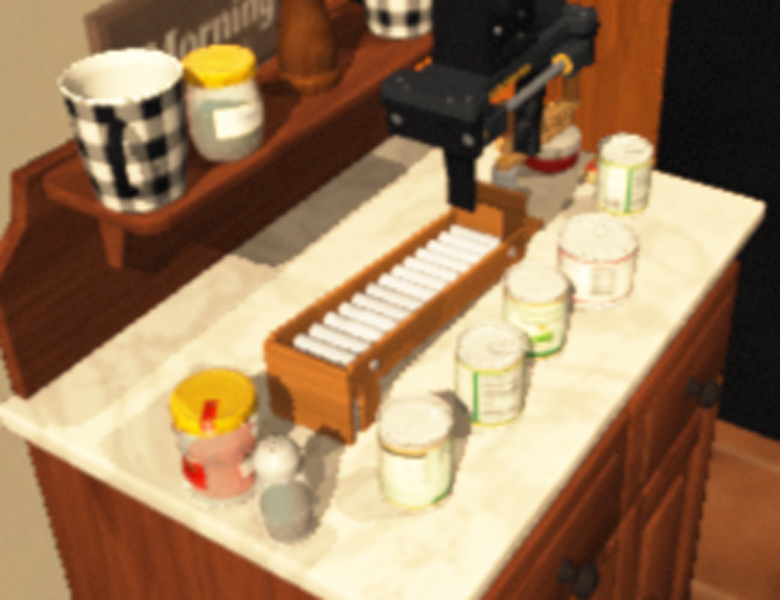

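```bash
python3 -m inch '[{"ax":0,"ay":0,"az":0,"dx":-6,"dy":30,"dz":0,"gripper":86},{"ax":0,"ay":0,"az":0,"dx":0,"dy":27,"dz":0,"gripper":86},{"ax":0,"ay":0,"az":0,"dx":0,"dy":0,"dz":40,"gripper":86},{"ax":0,"ay":0,"az":0,"dx":0,"dy":0,"dz":40,"gripper":86},{"ax":0,"ay":0,"az":0,"dx":0,"dy":0,"dz":30,"gripper":86}]'
python3 -c "
from h import *
print(robot.get_obs()['position'])
c=cam('side'); save(c,'side12',(240,120,400,260),5)"
```

```text
time: 15.7
position: [0.4552, 0.0515, 0.0888]
tool_rot: [1.0, -0.002, -0.0, 0.0]
ft_force: [0.8, 0.6, -0.4]
grip_width: 0.075
[0.45516184 0.05148593 0.08875383]
```

View pics/side12.png

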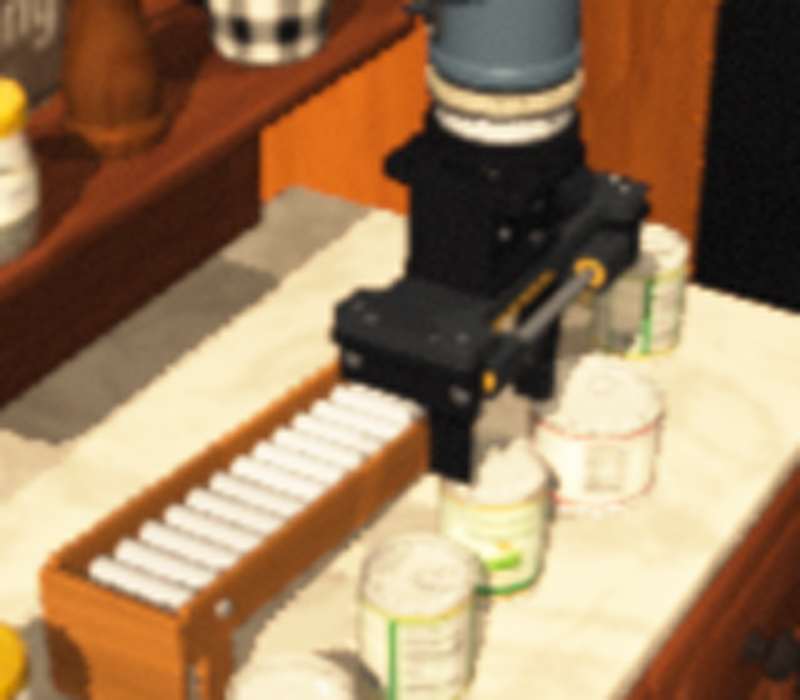

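```bash
python3 -m inch '[{"ax":0,"ay":0,"az":0,"dx":0,"dy":-3,"dz":10,"gripper":86},{"ax":0,"ay":0,"az":0,"dx":0,"dy":0,"dz":28,"gripper":86},{"ax":0,"ay":0,"az":0,"dx":0,"dy":0,"dz":25,"gripper":86},{"ax":0,"ay":0,"az":0,"dx":0,"dy":0,"dz":0,"gripper":50},{"ax":0,"ay":0,"az":0,"dx":0,"dy":0,"dz":0,"gripper":50},{"ax":0,"ay":0,"az":0,"dx":0,"dy":0,"dz":0,"gripper":50},{"ax":0,"ay":0,"az":0,"dx":0,"dy":0,"dz":0,"gripper":50},{"ax":0,"ay":0,"az":0,"dx":0,"dy":0,"dz":0,"gripper":50}]' 30
python3 -m inch '[{"ax":0,"ay":0,"az":0,"dx":0,"dy":0,"dz":-25,"gripper":50},{"ax":0,"ay":0,"az":0,"dx":0,"dy":0,"dz":-35,"gripper":50},{"ax":0,"ay":0,"az":0,"dx":0,"dy":0,"dz":-35,"gripper":50},{"ax":0,"ay":0,"az":0,"dx":0,"dy":0,"dz":-30,"gripper":50},{"ax":0,"ay":0,"az":0,"dx":0,"dy":0,"dz":0,"gripper":50}]'
```

```text
time: 16.55
position: [0.4563, 0.0566, 0.0287]
tool_rot: [1.0, 0.0, 0.002, 0.0]
ft_force: [0.6, -1.6, 7.6]
grip_width: 0.0566
time: 17.05
position: [0.4576, 0.0568, 0.1561]
tool_rot: [1.0, 0.001, 0.005, 0.0]
ft_force: [0.6, 0.0, -1.7]
grip_width: 0.0567
```

```bash
python3 -m inch '[{"ax":0,"ay":0,"az":0,"dx":30,"dy":-4,"dz":0,"gripper":50},{"ax":0,"ay":0,"az":0,"dx":35,"dy":0,"dz":0,"gripper":50},{"ax":0,"ay":0,"az":0,"dx":30,"dy":0,"dz":0,"gripper":50},{"ax":0,"ay":0,"az":0,"dx":10,"dy":0,"dz":0,"gripper":50},{"ax":0.14,"ay":0,"az":0,"dx":0,"dy":0,"dz":0,"gripper":50},{"ax":0,"ay":0,"az":0,"dx":0,"dy":4,"dz":30,"gripper":50},{"ax":0,"ay":0,"az":0,"dx":0,"dy":0,"dz":0,"gripper":50},{"ax":0,"ay":0,"az":0,"dx":0,"dy":0,"dz":0,"gripper":50}]'
python3 -c "
from h import *
print(robot.get_obs()['position'],robot.get_obs()['grip_width'])
c=cam('side'); save(c,'side13',(240,120,400,260),5)"
```

```text
time: 17.85
position: [0.5578, 0.0616, 0.121]
tool_rot: [0.998, 0.0, -0.002, -0.07]
ft_force: [-0.0, -0.3, -1.1]
grip_width: 0.0566
[0.5577913  0.0615533  0.12095408] 0.05655745681922813
```

View pics/side13.png

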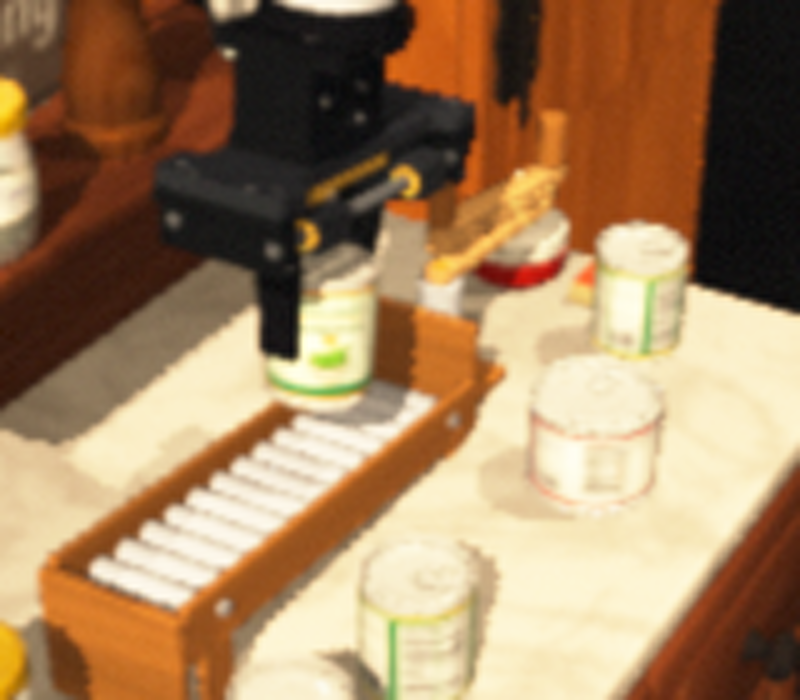

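```bash
python3 -m inch '[{"ax":0,"ay":0,"az":0,"dx":3,"dy":3,"dz":22,"gripper":50},{"ax":0,"ay":0,"az":0,"dx":0,"dy":3,"dz":22,"gripper":50},{"ax":0,"ay":0,"az":0,"dx":0,"dy":0,"dz":3,"gripper":50},{"ax":0,"ay":0,"az":0,"dx":0,"dy":0,"dz":0,"gripper":50},{"ax":0,"ay":0,"az":0,"dx":0,"dy":0,"dz":0,"gripper":50}]'
python3 -c "
from h import *
print(robot.get_obs()['position'],robot.get_obs()['grip_width'])
c=cam('side'); save(c,'side14',(240,120,400,260),5)"
```

```text
time: 18.4
position: [0.5638, 0.062, 0.0759]
tool_rot: [0.998, 0.001, 0.001, -0.07]
ft_force: [-0.0, 0.4, -0.5]
grip_width: 0.0568
[0.56377809 0.06198856 0.07588338] 0.056847726601398245
```

View pics/side14.png

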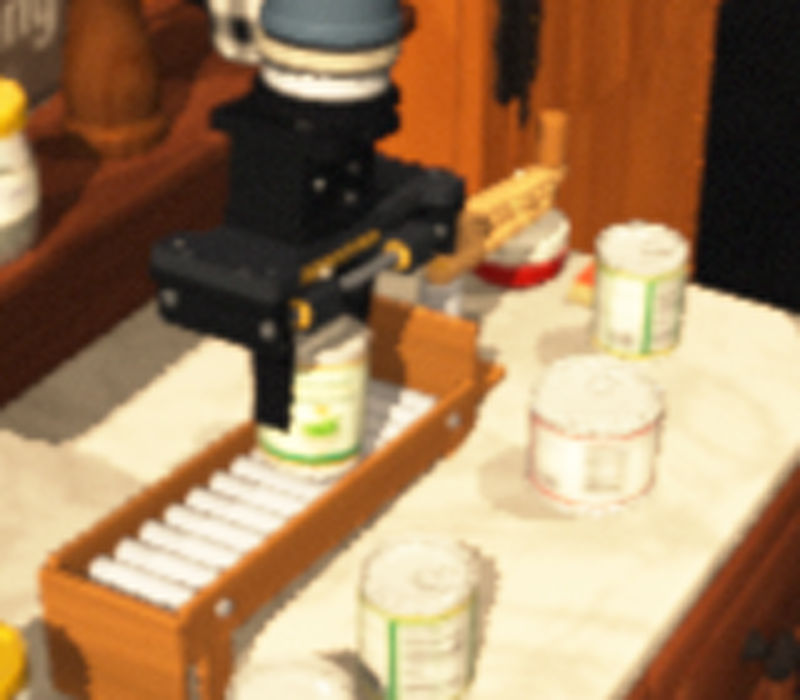

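Lower until contact shows.

```bash
python3 -m inch '[{"ax":0,"ay":0,"az":0,"dx":0,"dy":1,"dz":3,"gripper":50},{"ax":0,"ay":0,"az":0,"dx":0,"dy":0,"dz":2,"gripper":50},{"ax":0,"ay":0,"az":0,"dx":0,"dy":0,"dz":0,"gripper":50}]'
python3 -m inch '[{"ax":0,"ay":0,"az":0,"dx":0,"dy":0,"dz":2,"gripper":50},{"ax":0,"ay":0,"az":0,"dx":0,"dy":0,"dz":0,"gripper":50}]'
```

```text
time: 18.75
position: [0.5629, 0.0614, 0.0695]
tool_rot: [0.998, 0.0, -0.0, -0.07]
ft_force: [-0.3, 1.0, -1.1]
grip_width: 0.0569
time: 18.95
position: [0.5632, 0.0616, 0.0685]
tool_rot: [0.998, 0.0, 0.0, -0.07]
ft_force: [-1.6, -1.4, 6.6]
grip_width: 0.0568
```

```bash
python3 -m inch '[{"ax":0,"ay":0,"az":0,"dx":0,"dy":0,"dz":0,"gripper":75},{"ax":0,"ay":0,"az":0,"dx":0,"dy":0,"dz":0,"gripper":86},{"ax":0,"ay":0,"az":0,"dx":0,"dy":0,"dz":0,"gripper":86},{"ax":0,"ay":0,"az":0,"dx":0,"dy":0,"dz":-15,"gripper":86},{"ax":0,"ay":0,"az":0,"dx":0,"dy":0,"dz":-25,"gripper":86},{"ax":0,"ay":0,"az":0,"dx":0,"dy":0,"dz":-35,"gripper":86},{"ax":0,"ay":0,"az":0,"dx":0,"dy":0,"dz":-35,"gripper":86},{"ax":-0.14,"ay":0,"az":0,"dx":0,"dy":0,"dz":0,"gripper":86}]'
python3 -c "
from h import *
c=cam('side'); save(c,'side15',(240,120,400,260),5)"
```

```text
time: 19.75
position: [0.5672, 0.0419, 0.1808]
tool_rot: [1.0, -0.003, 0.005, 0.002]
ft_force: [0.1, 0.1, -1.2]
grip_width: 0.0748
```

View pics/side15.png

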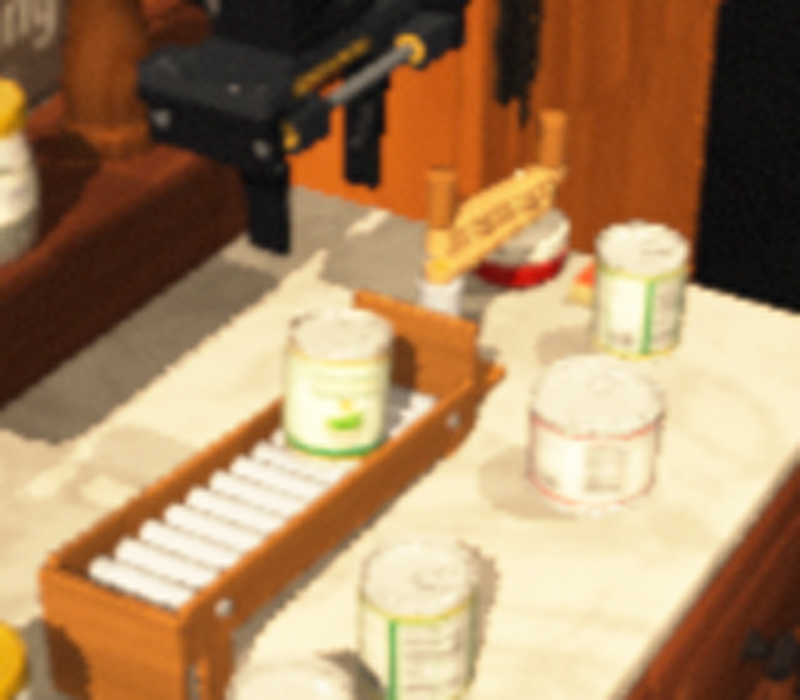

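```bash
python3 -m inch '[{"ax":0,"ay":0,"az":0,"dx":-40,"dy":-35,"dz":0,"gripper":86},{"ax":0,"ay":0,"az":0,"dx":-40,"dy":-35,"dz":0,"gripper":86},{"ax":0,"ay":0,"az":0,"dx":-39,"dy":-35,"dz":0,"gripper":86},{"ax":0,"ay":0,"az":0,"dx":0,"dy":0,"dz":40,"gripper":86},{"ax":0,"ay":0,"az":0,"dx":0,"dy":0,"dz":40,"gripper":86},{"ax":0,"ay":0,"az":0,"dx":0,"dy":0,"dz":10,"gripper":86},{"ax":0,"ay":0,"az":0,"dx":0,"dy":0,"dz":0,"gripper":86}]'
python3 -c "
from h import *
c=cam('side'); save(c,'side16',(240,120,400,260),5)
print(np.mean([robot.get_obs()['position'] for _ in range(5)],0))
Q=c['P']; m=((Q[...,2]>.068)&(Q[...,2]<.078)&(Q[...,0]<.51)&(Q[...,0]>.35)&(abs(Q[...,1])<.4)).astype(np.uint8)
k,l,s,ct=cv2.connectedComponentsWithStats(m)
for i in range(1,k):
    if s[i,4]>20: print(s[i],np.round((Q[l==i].min(0)+Q[l==i].max(0))/2,4))
"
```

```text
time: 20.5
position: [0.4489, 0.1455, 0.0849]
tool_rot: [1.0, 0.0, -0.003, -0.0]
ft_force: [0.7, 0.9, -0.1]
grip_width: 0.0749
[0.45025063 0.14543064 0.08607154]
[359 164  18  12 147] [ 0.4846 -0.1941  0.0719]
[315 227  20  17 254] [0.4429 0.1498 0.0719]
[285 251  25  19 374] [0.4462 0.2538 0.0717]
[245 273  15   8  50] [0.4975 0.346  0.0729]
```

View pics/side16.png

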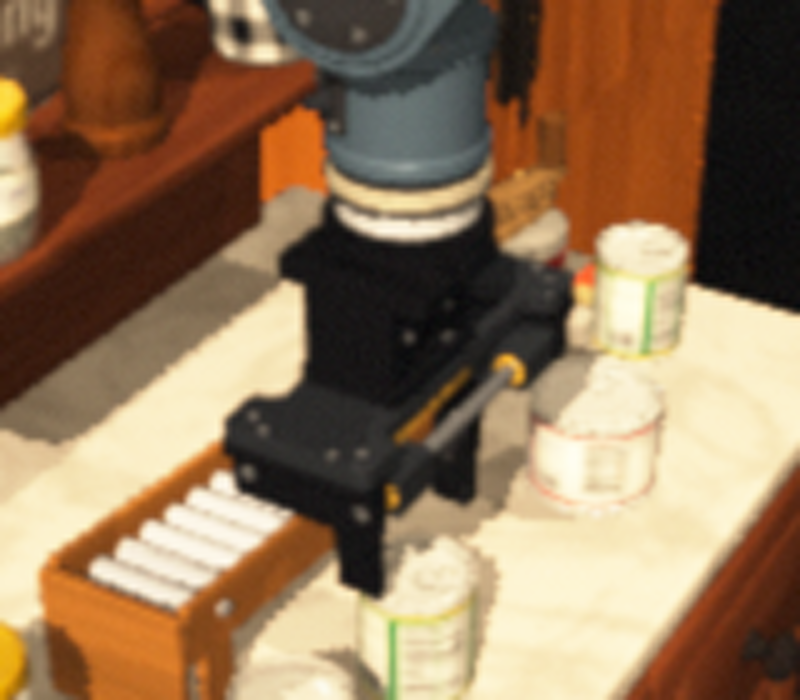

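```bash
python3 -m inch '[{"ax":0,"ay":0,"az":0,"dx":-5,"dy":-4,"dz":5,"gripper":86},{"ax":0,"ay":0,"az":0,"dx":0,"dy":0,"dz":28,"gripper":86},{"ax":0,"ay":0,"az":0,"dx":0,"dy":0,"dz":25,"gripper":86},{"ax":0,"ay":0,"az":0,"dx":0,"dy":0,"dz":0,"gripper":50},{"ax":0,"ay":0,"az":0,"dx":0,"dy":0,"dz":0,"gripper":50},{"ax":0,"ay":0,"az":0,"dx":0,"dy":0,"dz":0,"gripper":50},{"ax":0,"ay":0,"az":0,"dx":0,"dy":0,"dz":0,"gripper":50},{"ax":0,"ay":0,"az":0,"dx":0,"dy":0,"dz":0,"gripper":50}]' 30
python3 -m inch '[{"ax":0,"ay":0,"az":0,"dx":0,"dy":0,"dz":-25,"gripper":50},{"ax":0,"ay":0,"az":0,"dx":0,"dy":0,"dz":-35,"gripper":50},{"ax":0,"ay":0,"az":0,"dx":0,"dy":0,"dz":-35,"gripper":50},{"ax":0,"ay":0,"az":0,"dx":0,"dy":0,"dz":-35,"gripper":50},{"ax":0,"ay":0,"az":0,"dx":0,"dy":0,"dz":0,"gripper":50}]'
```

```text
time: 21.35
position: [0.4465, 0.1496, 0.0298]
tool_rot: [1.0, 0.0, 0.001, -0.0]
ft_force: [0.1, -1.0, 6.7]
grip_width: 0.0567
time: 21.85
position: [0.4484, 0.15, 0.1627]
tool_rot: [1.0, 0.0, 0.005, -0.001]
ft_force: [0.3, 0.0, -2.2]
grip_width: 0.0569
```

```bash
python3 -m inch '[{"ax":0,"ay":0,"az":0,"dx":35,"dy":20,"dz":0,"gripper":50},{"ax":0,"ay":0,"az":0,"dx":40,"dy":20,"dz":0,"gripper":50},{"ax":0,"ay":0,"az":0,"dx":30,"dy":19,"dz":0,"gripper":50},{"ax":0,"ay":0,"az":0,"dx":9,"dy":0,"dz":0,"gripper":50},{"ax":0.14,"ay":0,"az":0,"dx":0,"dy":0,"dz":0,"gripper":50},{"ax":0,"ay":0,"az":0,"dx":0,"dy":4,"dz":30,"gripper":50},{"ax":0,"ay":0,"az":0,"dx":0,"dy":0,"dz":0,"gripper":50},{"ax":0,"ay":0,"az":0,"dx":0,"dy":0,"dz":0,"gripper":50}]'
python3 -c "
from h import *
print(np.mean([robot.get_obs()['position'] for _ in range(5)],0))
c=cam('side'); save(c,'side17',(240,120,400,260),5)"
```

```text
time: 22.65
position: [0.5576, 0.0914, 0.1271]
tool_rot: [0.998, 0.0, -0.002, -0.07]
ft_force: [-1.1, 0.6, -1.7]
grip_width: 0.0564
[0.55759108 0.0914192  0.12708881]
```

View pics/side17.png

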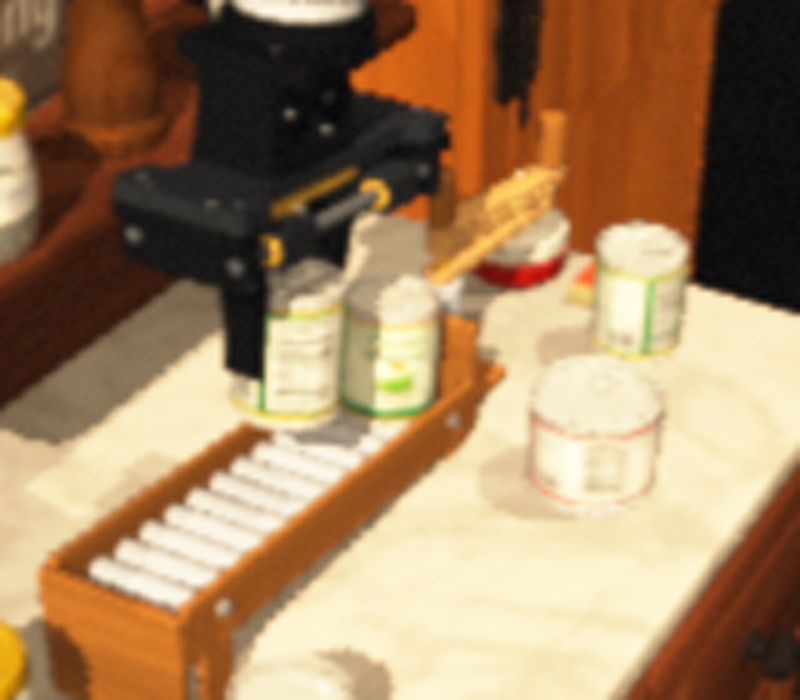

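```bash
python3 -m inch '[{"ax":0,"ay":0,"az":0,"dx":3,"dy":3,"dz":25,"gripper":50},{"ax":0,"ay":0,"az":0,"dx":0,"dy":3,"dz":20,"gripper":50},{"ax":0,"ay":0,"az":0,"dx":0,"dy":1,"dz":4,"gripper":50},{"ax":0,"ay":0,"az":0,"dx":0,"dy":0,"dz":0,"gripper":50},{"ax":0,"ay":0,"az":0,"dx":0,"dy":0,"dz":0,"gripper":50}]'
python3 -m inch '[{"ax":0,"ay":0,"az":0,"dx":0,"dy":0,"dz":2,"gripper":50},{"ax":0,"ay":0,"az":0,"dx":0,"dy":0,"dz":0,"gripper":50}]'
python3 -m inch '[{"ax":0,"ay":0,"az":0,"dx":0,"dy":0,"dz":2,"gripper":50},{"ax":0,"ay":0,"az":0,"dx":0,"dy":0,"dz":0,"gripper":50}]'
```

```text
time: 23.2
position: [0.5633, 0.0911, 0.0799]
tool_rot: [0.998, 0.001, 0.001, -0.07]
ft_force: [-0.2, -0.4, -1.4]
grip_width: 0.0569
time: 23.4
position: [0.5629, 0.0911, 0.0775]
tool_rot: [0.998, 0.0, 0.001, -0.07]
ft_force: [-0.9, -0.1, -2.3]
grip_width: 0.0568
time: 23.6
position: [0.5624, 0.0913, 0.0748]
tool_rot: [0.998, 0.0, -0.0, -0.07]
ft_force: [0.2, 0.0, -1.3]
grip_width: 0.0569
```

```bash
python3 -m inch '[{"ax":0,"ay":0,"az":0,"dx":0,"dy":0,"dz":2,"gripper":50},{"ax":0,"ay":0,"az":0,"dx":0,"dy":0,"dz":0,"gripper":50}]'
```

```text
time: 23.8
position: [0.5628, 0.0914, 0.0738]
tool_rot: [0.998, 0.0, 0.0, -0.07]
ft_force: [-1.2, -1.1, 6.3]
grip_width: 0.057
```

```bash
python3 -m inch '[{"ax":0,"ay":0,"az":0,"dx":0,"dy":0,"dz":0,"gripper":75},{"ax":0,"ay":0,"az":0,"dx":0,"dy":0,"dz":0,"gripper":86},{"ax":0,"ay":0,"az":0,"dx":0,"dy":0,"dz":0,"gripper":86},{"ax":0,"ay":0,"az":0,"dx":0,"dy":0,"dz":-15,"gripper":86},{"ax":0,"ay":0,"az":0,"dx":0,"dy":0,"dz":-25,"gripper":86},{"ax":0,"ay":0,"az":0,"dx":0,"dy":0,"dz":-35,"gripper":86},{"ax":0,"ay":0,"az":0,"dx":0,"dy":0,"dz":-35,"gripper":86},{"ax":-0.14,"ay":0,"az":0,"dx":0,"dy":0,"dz":0,"gripper":86}]'
python3 -m inch '[{"ax":0,"ay":0,"az":0,"dx":-20,"dy":-45,"dz":0,"gripper":86},{"ax":0,"ay":0,"az":0,"dx":-20,"dy":-45,"dz":0,"gripper":86},{"ax":0,"ay":0,"az":0,"dx":-35,"dy":-45,"dz":0,"gripper":86},{"ax":0,"ay":0,"az":0,"dx":-39,"dy":-45,"dz":0,"gripper":86},{"ax":0,"ay":0,"az":0,"dx":0,"dy":0,"dz":40,"gripper":86},{"ax":0,"ay":0,"az":0,"dx":0,"dy":0,"dz":40,"gripper":86},{"ax":0,"ay":0,"az":0,"dx":0,"dy":0,"dz":10,"gripper":86},{"ax":0,"ay":0,"az":0,"dx":0,"dy":0,"dz":0,"gripper":86}]'
python3 -c "
from h import *
c=cam('side'); save(c,'side18',(240,120,400,260),5)
print(np.mean([robot.get_obs()['position'] for _ in range(5)],0))
Q=c['P']; m=((Q[...,2]>.068)&(Q[...,2]<.078)&(Q[...,0]<.51)&(Q[...,0]>.35)&(abs(Q[...,1])<.4)).astype(np.uint8)
k,l,s,ct=cv2.connectedComponentsWithStats(m)
for i in range(1,k):
    if s[i,4]>20: print(s[i],np.round((Q[l==i].min(0)+Q[l==i].max(0))/2,4))
"
```

```text
time: 24.6
position: [0.5666, 0.0719, 0.1861]
tool_rot: [1.0, -0.003, 0.005, 0.002]
ft_force: [0.2, -0.1, -0.3]
grip_width: 0.0751
time: 25.4
position: [0.4578, 0.2431, 0.0903]
tool_rot: [1.0, 0.0, -0.002, 0.001]
ft_force: [-0.1, -0.1, 0.7]
grip_width: 0.075
[0.45920796 0.24324486 0.09162443]
[359 164  18  11 145] [ 0.4844 -0.1949  0.0723]
[285 251  25  19 358] [0.446  0.2533 0.0719]
[245 274  15   7  49] [0.498  0.3461 0.0732]
```

View pics/side18.png

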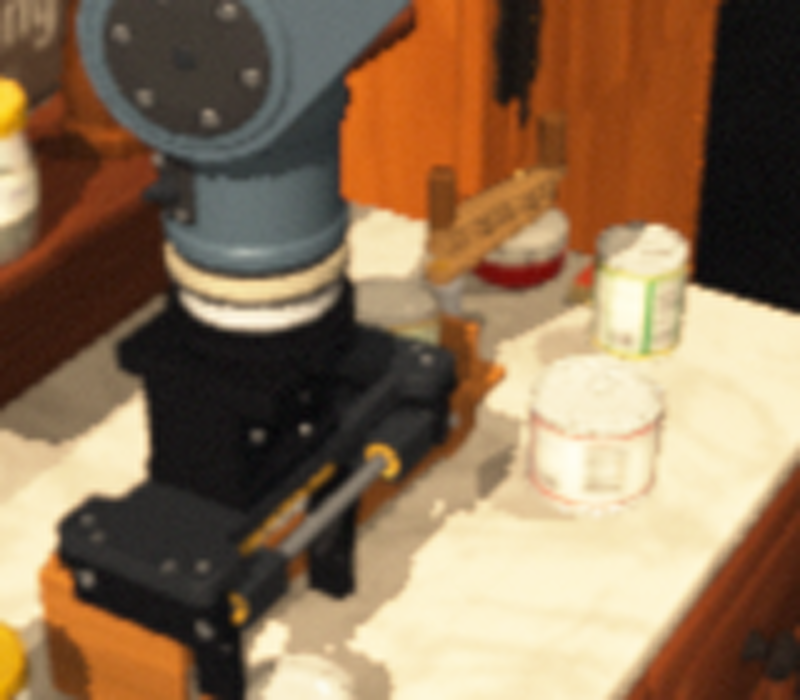

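```bash
python3 -m inch '[{"ax":0,"ay":0,"az":0,"dx":-11,"dy":-10,"dz":0,"gripper":86},{"ax":0,"ay":0,"az":-0.14,"dx":0,"dy":0,"dz":0,"gripper":86},{"ax":0,"ay":0,"az":0,"dx":0,"dy":0,"dz":0,"gripper":86}]'
python3 -c "
from h import *
c=cam('side'); save(c,'side19',(200,160,360,300),5)
print(np.mean([robot.get_obs()['position'] for _ in range(5)],0))"
```

```text
time: 25.75
position: [0.4482, 0.2541, 0.0933]
tool_rot: [0.998, 0.07, 0.001, -0.0]
ft_force: [0.1, 0.0, -1.1]
grip_width: 0.0748
[0.44839841 0.25405879 0.09318313]
```

View pics/side19.png

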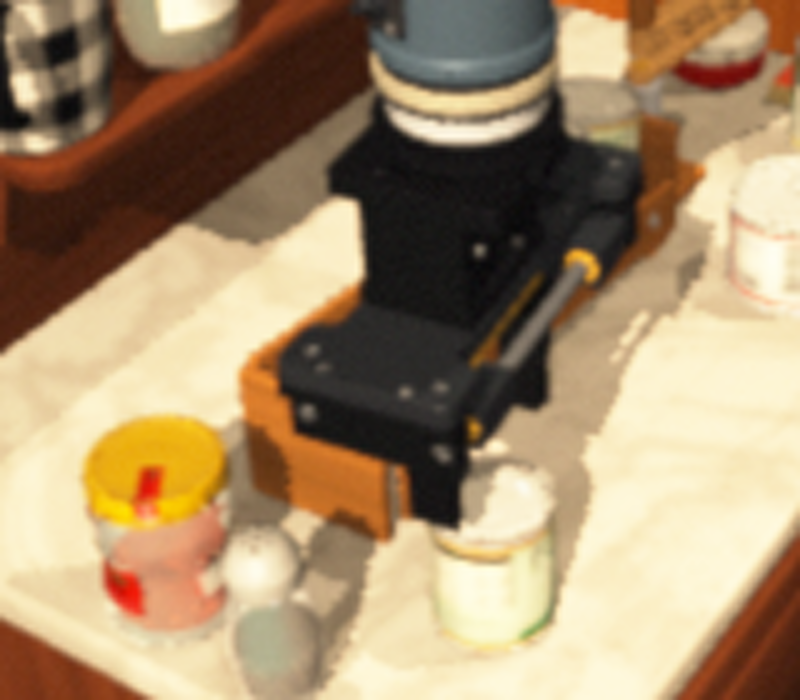

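```bash
python3 -m inch '[{"ax":0,"ay":0,"az":0,"dx":0,"dy":0,"dz":20,"gripper":86},{"ax":0,"ay":0,"az":0,"dx":0,"dy":0,"dz":25,"gripper":86},{"ax":0,"ay":0,"az":0,"dx":0,"dy":0,"dz":12,"gripper":86},{"ax":0,"ay":0,"az":0,"dx":0,"dy":0,"dz":0,"gripper":50},{"ax":0,"ay":0,"az":0,"dx":0,"dy":0,"dz":0,"gripper":50},{"ax":0,"ay":0,"az":0,"dx":0,"dy":0,"dz":0,"gripper":50},{"ax":0,"ay":0,"az":0,"dx":0,"dy":0,"dz":0,"gripper":50},{"ax":0,"ay":0,"az":0,"dx":0,"dy":0,"dz":0,"gripper":50}]' 30
python3 -m inch '[{"ax":0,"ay":0,"az":0,"dx":0,"dy":0,"dz":-25,"gripper":50},{"ax":0,"ay":0,"az":0,"dx":0,"dy":0,"dz":-35,"gripper":50},{"ax":0,"ay":0,"az":0,"dx":0,"dy":0,"dz":-40,"gripper":50},{"ax":0,"ay":0,"az":0,"dx":0,"dy":0,"dz":-40,"gripper":50},{"ax":0,"ay":0,"az":0.14,"dx":0,"dy":0,"dz":0,"gripper":50},{"ax":0,"ay":0,"az":0,"dx":0,"dy":0,"dz":0,"gripper":50}]'
```

```text
time: 26.6
position: [0.4487, 0.2537, 0.0356]
tool_rot: [0.998, 0.07, 0.001, -0.0]
ft_force: [-0.8, 0.4, 3.4]
grip_width: 0.0567
time: 27.2
position: [0.4482, 0.2535, 0.1761]
tool_rot: [1.0, 0.0, 0.001, -0.0]
ft_force: [0.2, -0.6, -1.9]
grip_width: 0.0569
```

```bash
python3 -m inch '[{"ax":0,"ay":0,"az":0,"dx":30,"dy":30,"dz":0,"gripper":50},{"ax":0,"ay":0,"az":0,"dx":35,"dy":35,"dz":0,"gripper":50},{"ax":0,"ay":0,"az":0,"dx":35,"dy":35,"dz":0,"gripper":50},{"ax":0,"ay":0,"az":0,"dx":11,"dy":8,"dz":0,"gripper":50},{"ax":0.14,"ay":0,"az":0,"dx":0,"dy":0,"dz":0,"gripper":50},{"ax":0,"ay":0,"az":0,"dx":0,"dy":5,"dz":35,"gripper":50},{"ax":0,"ay":0,"az":0,"dx":0,"dy":0,"dz":0,"gripper":50},{"ax":0,"ay":0,"az":0,"dx":0,"dy":0,"dz":0,"gripper":50}]'
python3 -c "
from h import *
print(np.mean([robot.get_obs()['position'] for _ in range(5)],0))
c=cam('side'); save(c,'side20',(220,120,380,260),5)"
```

```text
time: 28.0
position: [0.5571, 0.1458, 0.138]
tool_rot: [0.998, 0.001, -0.003, -0.07]
ft_force: [0.1, 1.2, -1.3]
grip_width: 0.0566
[0.55708862 0.14579492 0.13803613]
```

View pics/side20.png

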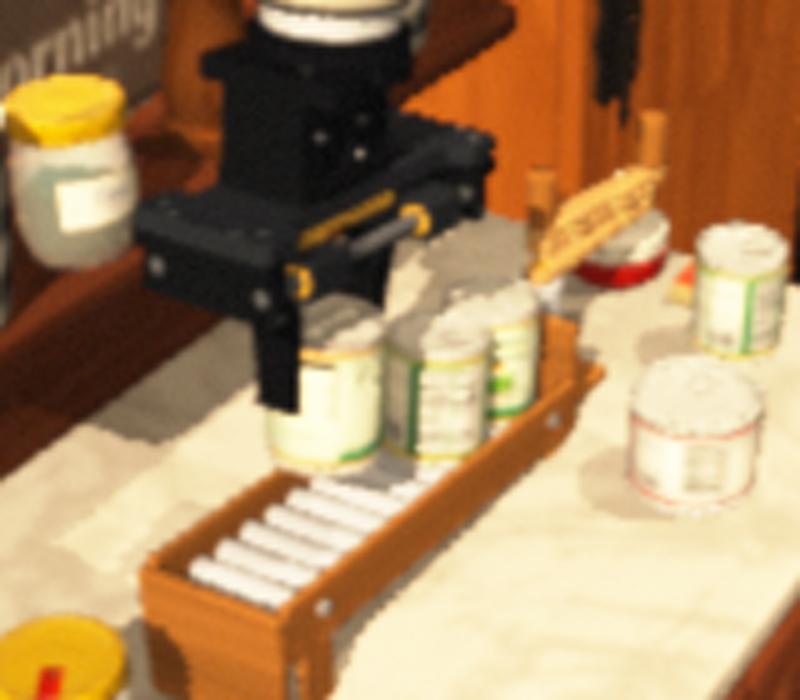

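```bash
python3 -m inch '[{"ax":0,"ay":0,"az":0,"dx":0,"dy":3,"dz":22,"gripper":50},{"ax":0,"ay":0,"az":0,"dx":0,"dy":3,"dz":20,"gripper":50},{"ax":0,"ay":0,"az":0,"dx":0,"dy":1,"dz":4,"gripper":50},{"ax":0,"ay":0,"az":0,"dx":0,"dy":0,"dz":0,"gripper":50},{"ax":0,"ay":0,"az":0,"dx":0,"dy":0,"dz":0,"gripper":50}]'
python3 -m inch '[{"ax":0,"ay":0,"az":0,"dx":0,"dy":0,"dz":2,"gripper":50},{"ax":0,"ay":0,"az":0,"dx":0,"dy":0,"dz":0,"gripper":50}]'
python3 -m inch '[{"ax":0,"ay":0,"az":0,"dx":0,"dy":0,"dz":2,"gripper":50},{"ax":0,"ay":0,"az":0,"dx":0,"dy":0,"dz":0,"gripper":50}]'
```

```text
time: 28.55
position: [0.5599, 0.1454, 0.0941]
tool_rot: [0.998, 0.001, 0.001, -0.07]
ft_force: [0.4, -0.0, -2.6]
grip_width: 0.0566
time: 28.75
position: [0.5594, 0.1453, 0.0915]
tool_rot: [0.998, 0.001, 0.001, -0.07]
ft_force: [-0.8, 0.5, -1.7]
grip_width: 0.0567
time: 28.95
position: [0.559, 0.1455, 0.0889]
tool_rot: [0.998, 0.0, -0.0, -0.07]
ft_force: [-0.4, -0.2, -2.3]
grip_width: 0.0565
```

```bash
python3 -m inch '[{"ax":0,"ay":0,"az":0,"dx":0,"dy":0,"dz":2,"gripper":50},{"ax":0,"ay":0,"az":0,"dx":0,"dy":0,"dz":0,"gripper":50}]'
```

```text
time: 29.15
position: [0.5594, 0.1457, 0.0874]
tool_rot: [0.998, 0.0, 0.0, -0.07]
ft_force: [0.1, -0.2, 2.7]
grip_width: 0.057
```

```bash
python3 -m inch '[{"ax":0,"ay":0,"az":0,"dx":0,"dy":0,"dz":0,"gripper":75},{"ax":0,"ay":0,"az":0,"dx":0,"dy":0,"dz":0,"gripper":86},{"ax":0,"ay":0,"az":0,"dx":0,"dy":0,"dz":0,"gripper":86},{"ax":0,"ay":0,"az":0,"dx":0,"dy":0,"dz":-15,"gripper":86},{"ax":0,"ay":0,"az":0,"dx":0,"dy":0,"dz":-25,"gripper":86},{"ax":0,"ay":0,"az":0,"dx":0,"dy":0,"dz":-35,"gripper":86},{"ax":0,"ay":0,"az":0,"dx":0,"dy":0,"dz":-35,"gripper":86},{"ax":-0.14,"ay":0,"az":0,"dx":0,"dy":0,"dz":0,"gripper":86}]'
python3 -m inch '[{"ax":0,"ay":0,"az":0,"dx":-20,"dy":25,"dz":0,"gripper":86},{"ax":0,"ay":0,"az":0,"dx":-30,"dy":35,"dz":0,"gripper":86},{"ax":0,"ay":0,"az":0,"dx":-20,"dy":45,"dz":0,"gripper":86},{"ax":0,"ay":0,"az":0,"dx":-5,"dy":45,"dz":0,"gripper":86},{"ax":0,"ay":0,"az":0,"dx":0,"dy":45,"dz":0,"gripper":86},{"ax":0,"ay":0,"az":0,"dx":0,"dy":45,"dz":0,"gripper":86},{"ax":0,"ay":0,"az":0,"dx":0,"dy":45,"dz":0,"gripper":86},{"ax":0,"ay":0,"az":0,"dx":0,"dy":35,"dz":0,"gripper":86}]'
python3 -c "
from h import *
c=cam('side'); save(c,'side21',(220,120,420,270),4)
t=cam('top'); save(t,'top21',(185,135,445,275),3)
print(np.mean([robot.get_obs()['position'] for _ in range(5)],0))
for n,c in(('side',c),('top',t)):
  Q=c['P']; m=((Q[...,2]>.068)&(Q[...,2]<.078)&(Q[...,0]<.525)&(Q[...,0]>.35)&(abs(Q[...,1])<.4)).astype(np.uint8)
  k,l,s,ct=cv2.connectedComponentsWithStats(m)
  for i in range(1,k):
    if s[i,4]>20: print(n,s[i],np.round((Q[l==i].min(0)+Q[l==i].max(0))/2,4))
"
```

```text
time: 29.95
position: [0.563, 0.1265, 0.2003]
tool_rot: [1.0, -0.003, 0.005, 0.002]
ft_force: [0.7, 0.4, -1.1]
grip_width: 0.075
time: 30.75
position: [0.4842, -0.1923, 0.1959]
tool_rot: [1.0, -0.0, 0.0, 0.0]
ft_force: [-0.1, -0.2, 0.7]
grip_width: 0.0749
[ 0.48523994 -0.1946208   0.19594511]
side [359 164  18  12 158] [ 0.4874 -0.1951  0.0719]
side [271 222  29  26 101] [0.5189 0.1914 0.073 ]
side [244 273  16   8  49] [0.4999 0.3464 0.0733]
top [239 202  26   4  59] [0.5188 0.1955 0.0732]
```

View pics/side21.png

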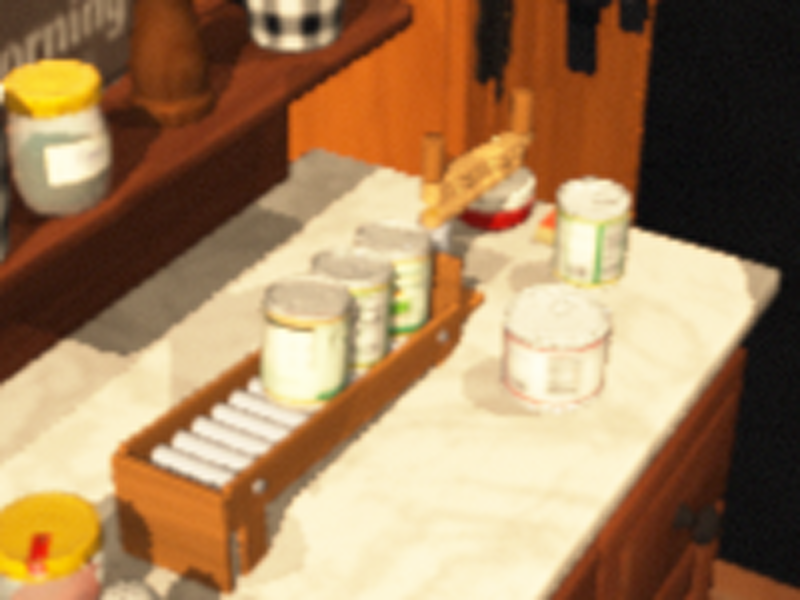

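View pics/top21.png

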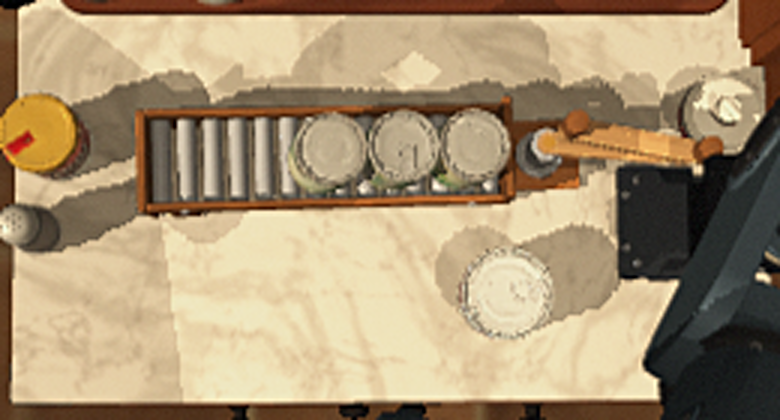

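```bash
python3 -m inch '[{"ax":0,"ay":0,"az":0,"dx":2,"dy":1,"dz":30,"gripper":86},{"ax":0,"ay":0,"az":0,"dx":0,"dy":0,"dz":40,"gripper":86},{"ax":0,"ay":0,"az":0,"dx":0,"dy":0,"dz":35,"gripper":86},{"ax":0,"ay":0,"az":0,"dx":0,"dy":0,"dz":0,"gripper":86},{"ax":0,"ay":0,"az":0,"dx":0,"dy":0,"dz":0,"gripper":86}]'
python3 -c "
from h import *
c=cam('side'); save(c,'side22',(280,120,420,240),5)
print(np.mean([robot.get_obs()['position'] for _ in range(5)],0))
"
```

```text
time: 31.35
position: [0.4861, -0.1899, 0.0907]
tool_rot: [1.0, 0.001, -0.001, -0.001]
ft_force: [0.1, 0.5, 0.4]
grip_width: 0.0751
[ 0.48703427 -0.19053362  0.09179026]
```

View pics/side22.png

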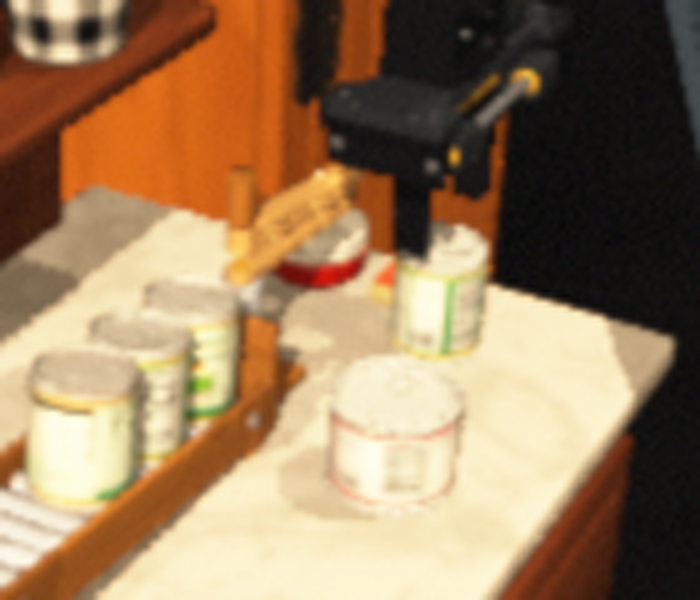

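```bash
python3 -m inch '[{"ax":0,"ay":0,"az":0,"dx":0,"dy":5,"dz":10,"gripper":86},{"ax":0,"ay":0,"az":0,"dx":0,"dy":0,"dz":28,"gripper":86},{"ax":0,"ay":0,"az":0,"dx":0,"dy":0,"dz":22,"gripper":86},{"ax":0,"ay":0,"az":0,"dx":0,"dy":0,"dz":0,"gripper":50},{"ax":0,"ay":0,"az":0,"dx":0,"dy":0,"dz":0,"gripper":50},{"ax":0,"ay":0,"az":0,"dx":0,"dy":0,"dz":0,"gripper":50},{"ax":0,"ay":0,"az":0,"dx":0,"dy":0,"dz":0,"gripper":50},{"ax":0,"ay":0,"az":0,"dx":0,"dy":0,"dz":0,"gripper":50}]' 30
python3 -m inch '[{"ax":0,"ay":0,"az":0,"dx":0,"dy":0,"dz":-25,"gripper":50},{"ax":0,"ay":0,"az":0,"dx":0,"dy":0,"dz":-35,"gripper":50},{"ax":0,"ay":0,"az":0,"dx":0,"dy":0,"dz":-40,"gripper":50},{"ax":0,"ay":0,"az":0,"dx":0,"dy":0,"dz":-40,"gripper":50},{"ax":0,"ay":0,"az":0,"dx":0,"dy":0,"dz":0,"gripper":50}]'
```

```text
time: 32.2
position: [0.4873, -0.1963, 0.0322]
tool_rot: [1.0, 0.0, 0.001, 0.001]
ft_force: [-0.1, -0.1, 5.8]
grip_width: 0.0565
time: 32.7
position: [0.4894, -0.1975, 0.176]
tool_rot: [1.0, 0.001, 0.005, 0.003]
ft_force: [1.1, -1.1, -2.9]
grip_width: 0.0566
```

```bash
python3 -m inch '[{"ax":0,"ay":0,"az":0,"dx":-15,"dy":-25,"dz":0,"gripper":50},{"ax":0,"ay":0,"az":0,"dx":0,"dy":-40,"dz":0,"gripper":50},{"ax":0,"ay":0,"az":0,"dx":0,"dy":-45,"dz":0,"gripper":50},{"ax":0,"ay":0,"az":0,"dx":0,"dy":-45,"dz":0,"gripper":50},{"ax":0,"ay":0,"az":0,"dx":0,"dy":-45,"dz":0,"gripper":50},{"ax":0,"ay":0,"az":0,"dx":0,"dy":-45,"dz":0,"gripper":50},{"ax":0,"ay":0,"az":0,"dx":15,"dy":-40,"dz":0,"gripper":50},{"ax":0,"ay":0,"az":0,"dx":15,"dy":-40,"dz":0,"gripper":50}]'
python3 -m inch '[{"ax":0,"ay":0,"az":0,"dx":25,"dy":-35,"dz":0,"gripper":50},{"ax":0,"ay":0,"az":0,"dx":20,"dy":-20,"dz":0,"gripper":50},{"ax":0,"ay":0,"az":0,"dx":10,"dy":-8,"dz":0,"gripper":50},{"ax":0.14,"ay":0,"az":0,"dx":0,"dy":0,"dz":0,"gripper":50},{"ax":0,"ay":0,"az":0,"dx":0,"dy":0,"dz":0,"gripper":50},{"ax":0,"ay":0,"az":0,"dx":0,"dy":0,"dz":0,"gripper":50}]'
python3 -c "
from h import *
print(np.mean([robot.get_obs()['position'] for _ in range(5)],0))
c=cam('side'); save(c,'side23',(220,120,380,260),5)"
```

```text
time: 33.5
position: [0.4996, 0.1312, 0.1697]
tool_rot: [1.0, 0.001, -0.001, 0.0]
ft_force: [1.0, -1.1, -1.6]
grip_width: 0.057
time: 34.1
position: [0.5548, 0.1913, 0.1696]
tool_rot: [0.998, -0.001, -0.002, -0.069]
ft_force: [0.2, 0.2, -2.4]
grip_width: 0.0567
[0.55479172 0.1912922  0.16955592]
```

View pics/side23.png

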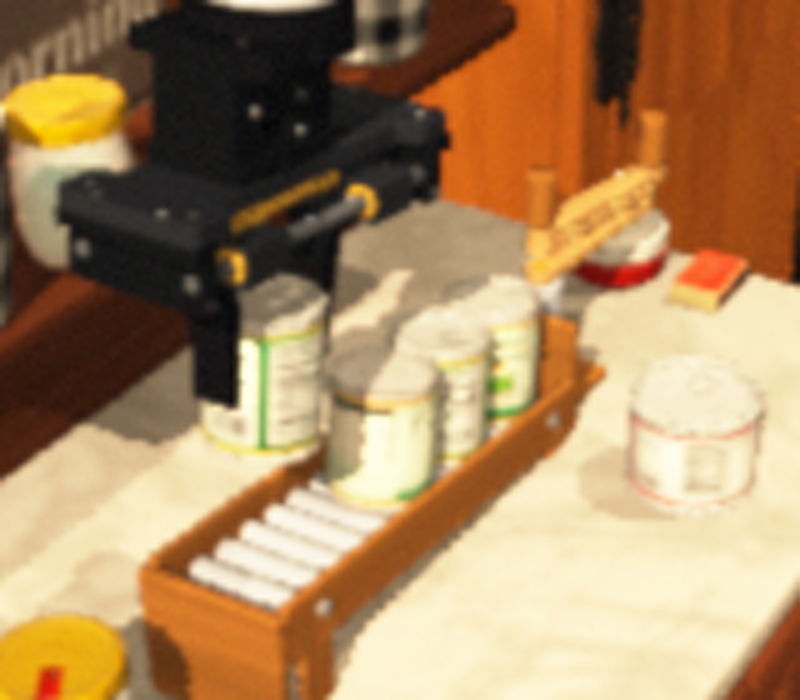

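```bash
python3 -m inch '[{"ax":0,"ay":0,"az":0,"dx":1,"dy":4,"dz":30,"gripper":50},{"ax":0,"ay":0,"az":0,"dx":0,"dy":3,"dz":25,"gripper":50},{"ax":0,"ay":0,"az":0,"dx":0,"dy":3,"dz":16,"gripper":50},{"ax":0,"ay":0,"az":0,"dx":0,"dy":0,"dz":0,"gripper":50},{"ax":0,"ay":0,"az":0,"dx":0,"dy":0,"dz":0,"gripper":50}]'
python3 -m inch '[{"ax":0,"ay":0,"az":0,"dx":0,"dy":0,"dz":2,"gripper":50},{"ax":0,"ay":0,"az":0,"dx":0,"dy":0,"dz":0,"gripper":50}]'
python3 -m inch '[{"ax":0,"ay":0,"az":0,"dx":0,"dy":0,"dz":2,"gripper":50},{"ax":0,"ay":0,"az":0,"dx":0,"dy":0,"dz":0,"gripper":50}]'
```

```text
time: 34.65
position: [0.5568, 0.1928, 0.0992]
tool_rot: [0.998, 0.001, -0.0, -0.07]
ft_force: [0.2, 0.0, -0.9]
grip_width: 0.0569
time: 34.85
position: [0.5576, 0.1929, 0.0981]
tool_rot: [0.998, 0.001, 0.001, -0.07]
ft_force: [-0.1, -0.2, -2.5]
grip_width: 0.0569
time: 35.05
position: [0.5571, 0.193, 0.0955]
tool_rot: [0.998, 0.0, 0.0, -0.07]
ft_force: [0.1, -0.4, -2.0]
grip_width: 0.0567
```

```bash
python3 -m inch '[{"ax":0,"ay":0,"az":0,"dx":0,"dy":0,"dz":2,"gripper":50},{"ax":0,"ay":0,"az":0,"dx":0,"dy":0,"dz":0,"gripper":50}]'; python3 -m inch '[{"ax":0,"ay":0,"az":0,"dx":0,"dy":0,"dz":2,"gripper":50},{"ax":0,"ay":0,"az":0,"dx":0,"dy":0,"dz":0,"gripper":50}]'
```

```text
time: 35.25
position: [0.5568, 0.1932, 0.093]
tool_rot: [0.998, 0.0, -0.0, -0.07]
ft_force: [-0.2, -0.0, -2.8]
grip_width: 0.0567
time: 35.45
position: [0.5568, 0.1935, 0.0909]
tool_rot: [0.998, 0.0, -0.0, -0.07]
ft_force: [0.2, -0.7, -1.6]
grip_width: 0.0569
```

```bash
python3 -m inch '[{"ax":0,"ay":0,"az":0,"dx":0,"dy":0,"dz":1,"gripper":50},{"ax":0,"ay":0,"az":0,"dx":0,"dy":0,"dz":0,"gripper":50}]'; python3 -m inch '[{"ax":0,"ay":0,"az":0,"dx":0,"dy":0,"dz":0,"gripper":75},{"ax":0,"ay":0,"az":0,"dx":0,"dy":0,"dz":0,"gripper":86},{"ax":0,"ay":0,"az":0,"dx":0,"dy":0,"dz":0,"gripper":86},{"ax":0,"ay":0,"az":0,"dx":0,"dy":0,"dz":-15,"gripper":86},{"ax":0,"ay":0,"az":0,"dx":0,"dy":0,"dz":-25,"gripper":86},{"ax":0,"ay":0,"az":0,"dx":0,"dy":0,"dz":-35,"gripper":86},{"ax":0,"ay":0,"az":0,"dx":0,"dy":0,"dz":-35,"gripper":86},{"ax":-0.14,"ay":0,"az":0,"dx":0,"dy":0,"dz":0,"gripper":86}]'
python3 -m inch '[{"ax":0,"ay":0,"az":0,"dx":-30,"dy":0,"dz":0,"gripper":86},{"ax":0,"ay":0,"az":0,"dx":-40,"dy":0,"dz":-10,"gripper":86},{"ax":0,"ay":0,"az":0,"dx":-40,"dy":-20,"dz":-10,"gripper":86},{"ax":0,"ay":0,"az":0,"dx":-20,"dy":-20,"dz":0,"gripper":86},{"ax":0,"ay":0,"az":0,"dx":0,"dy":0,"dz":0,"gripper":86},{"ax":0,"ay":0,"az":0,"dx":0,"dy":0,"dz":0,"gripper":86},{"ax":0,"ay":0,"az":0,"dx":0,"dy":0,"dz":0,"gripper":86},{"ax":0,"ay":0,"az":0,"dx":0,"dy":0,"dz":0,"gripper":86}]'
python3 -c "
from h import *
c=cam('side'); save(c,'side24',(200,120,400,270),4)
t=cam('top'); save(t,'top24',(185,135,445,275),3)
Q=t['P']
for h,lo,hi in [(.1,.085,.125)]:
  m=((Q[...,2]>lo)&(Q[...,2]<hi)&(Q[...,0]<.6)&(Q[...,0]>.53)&(Q[...,1]>-.06)&(Q[...,1]<.25)).astype(np.uint8)
  k,l,s,ct=cv2.connectedComponentsWithStats(m)
  for i in range(1,k):
    if s[i,4]>20:
      p=(Q[l==i].min(0)+Q[l==i].max(0))/2; d=p[:2]-[.562,.0654]; print(s[i],np.round(p,4),'rack',np.round([d[0]+.039*d[1],d[1]-.039*d[0]],4))
"
```

```text
time: 35.65
position: [0.557, 0.1936, 0.0906]
tool_rot: [0.998, 0.0, -0.0, -0.07]
ft_force: [-1.0, -0.4, 2.6]
grip_width: 0.0567
time: 36.45
position: [0.561, 0.1747, 0.2038]
tool_rot: [1.0, -0.003, 0.005, 0.001]
ft_force: [0.8, 0.0, -1.0]
grip_width: 0.0748
time: 37.25
position: [0.4282, 0.2177, 0.2189]
tool_rot: [1.0, -0.0, 0.0, 0.0]
ft_force: [0.1, 0.3, 0.1]
grip_width: 0.0748
[ 258  171   97   27 1865] [0.5628 0.0643 0.1051] rack [ 0.0007 -0.0012]
```

View pics/side24.png

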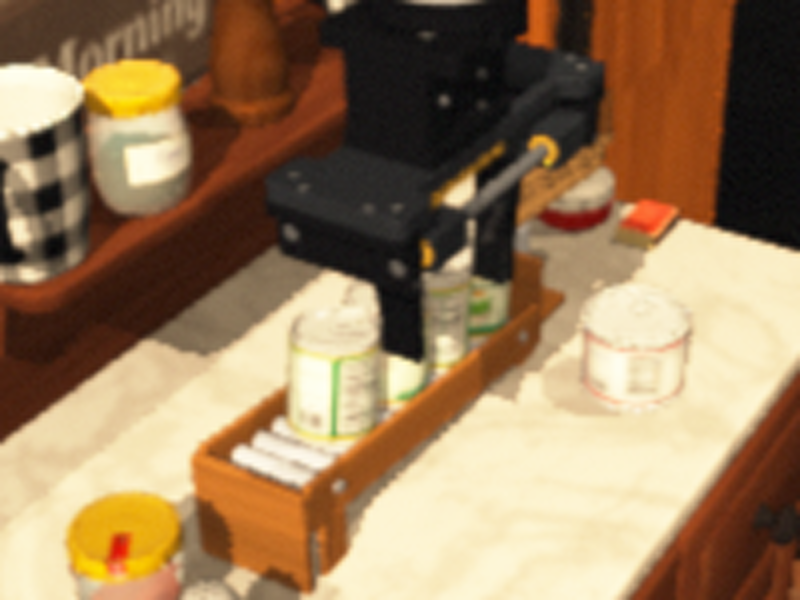

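View pics/top24.png

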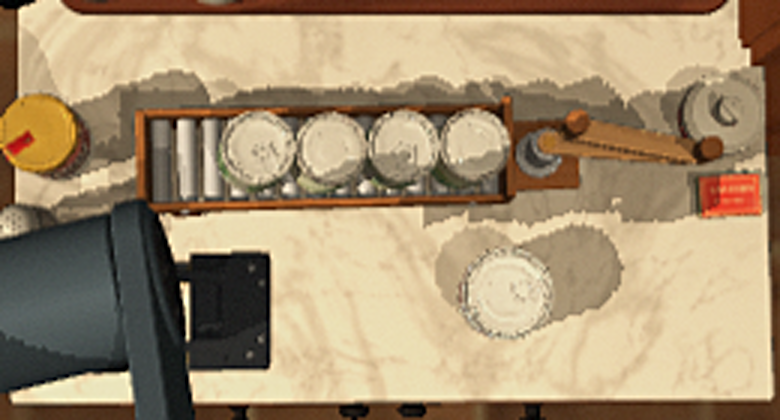

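```bash
python3 -c "
from h import *
t=cam('top')
for a,b in [(475,143),(404,145),(332,147),(257,149)]:
  u,v=185+a/3-.33,135+b/3-.33; z=.09
  for _ in range(3):
    p=ray(t,u,v,z); y=p[1]-.0654; z=.0402+.1405*y+.072
  p=p+np.array([0,.139*.036,-.036]); d=p[:2]-[.562,.0654]; print('rack x,y of mid',np.round([d[0]+.039*d[1],d[1]-.039*d[0]],4))
print(t['P'][185,430], robot.get_obs()['ft_force'],robot.get_obs()['time'])
c=cam('top'); f=lambda a,b,h:ray(c,350+a/8-.44,160+b/8-.44,h); save(c,'gz2',(350,160,440,210),8)
"
```

```text
rack x,y of mid [ 0.0007 -0.0846]
rack x,y of mid [ 0.0004 -0.0279]
rack x,y of mid [0.0001 0.0286]
rack x,y of mid [-0.0002  0.0866]
[ 0.56707942 -0.24779695  0.03738132] [-0.24699018 -0.04638794  0.13107579] 37.4
```

View pics/gz2.png

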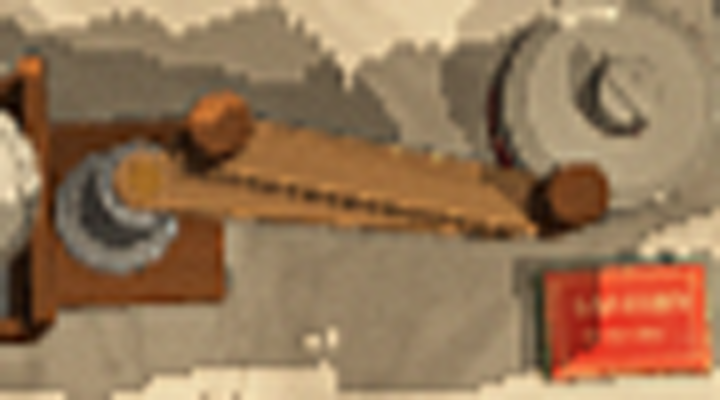

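```bash
python3 -c "
from rig import robot
print(robot.hand_in())"
```

```text
the job is handed in; nothing more can be done
None
```

I folded the gate in the required order: outer section onto the middle, both onto the inner, then the pack swung round the post. I then loaded all four small tins and handed the job in at about 37 s. The hand-in gives no verdict.

- **Gate:** the last angle measurement, from the overhead picture before loading, gave about 3.08 rad outer, 3.08 middle and 3.03 inner. All three are inside their limits. A separate estimate from the knob positions alone put the outer section near its limit (2.84–2.90 rad), but that calculation is very sensitive to small errors, so I trusted the visible bar edges. The gate looked the same in the last picture.
- **Tins:** the final picture shows all four upright and queued at the stop. Their centres are at rack y of about -0.085, -0.028, 0.029 and 0.087 m, within 1 mm of mid-lane and 57–58 mm apart.
- **Disturbances:** one tin was knocked a few centimetres aside during the run, so I measured its position again before picking it up. I saw no grip slip.
- **Bystanders:** the wide tin and the other objects looked unmoved in the pictures, though I did not measure their final positions. The arm was clear of everything, with the wrist force close to zero.

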